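# Raise the shield sash to its mark and load the bottle tray

## Robot

A 6-joint arm with a two-finger parallel gripper is mounted at the origin on the work surface. World frame = base frame: x ahead of the robot, y to its left, z up, the work surface at z = 0. Lengths are in mm, angles in degrees, forces in N, time in s.
With the tool pointing down it reaches from about 275 to 725 mm from the base axis. Payload 15.9 kg.
Tool frame: the origin (TCP) lies at the very end of the fingers, on their centre line; the grasp point (between the pads) lies 19 mm behind it; z points along the fingers, y is the direction in which the jaws open and shut (so a half turn about z gives the same grasp; the last joint's range is limited). The gripper opens to 85 mm and grips with 20 to 120 N. Pads are 22 mm wide; open, the fingers measure 114 mm over their backs; the gripper's body (76 mm by 85 mm) begins 54 mm behind the grasp point. The pads swing forward as they close: fully open they stand 13 mm farther back than shut.
Start: joints at [-66.75, 12.198, -1.971, 75.831, 0, 90], TCP at [197.37, -459.381, 231.306] pointing down, gripper open.
Joint ranges: [-170.91, 170.91], [-42.67, 98.43], [-65.05, 77.54], [-120.47, 116.71], [-90, 82.35], [-180, 180]. Speed limits (degrees/s): [108.29, 108.29, 136.94, 147.25, 180, 180].

## Interface

Orientations are given as a 3x3 rotation matrix whose columns are the frame's x, y, z axes.
In Python, from station import manip gives the robot as it stands.
- The arm moves only by the tool send_rows, never from a script. Its argument "plan" is a list that holds one entry, the list of rows, each a list of 7 numbers: the shift along the world's x, y, z in mm, then the turn, a rotation vector about the world's x, y, z in rad, then the finger opening in mm, from 0 to 85.4. A call has exactly 5 rows; each row shifts and turns the commanded pose from where the row before left it; what a row does not reach is not made up. A row lasts 1/12 s, in which the tool goes at most 41.7 mm and 7.16 degrees, less where a joint would pass 70% of its speed; a pose out of reach is approached as far as the arm can. A call is refused whole if a number of a shift passes 41.7 or a number of a turn 0.125, either way. A call with a gripper value outside its range is refused whole. The fingers move at their own pace and stop on an object; "force" is the grip in N (left out, the last holds). Time passes only in rows, so rows that do not move let the fingers close, or fill a call up. It gives the time, the measured TCP pose, the force and the opening at its end, in the units of the state.
- manip.get_obs(): the state, without advancing time (a new reading comes with each control period).
- manip.snapshot(name): name is "scene" or "top" or "wrist"; returns (picture, depth): 480x640x3 uint8, red, green, blue; 480x640 float32, mm along the optical axis (not along the pixel's ray), 0 where there is no reading.
- manip.camera_params(name): a dict with "fx", "fy", "cx", "cy" (pixels), "cam_to_world" (4x4, takes a point from camera to world coordinates). Camera axes: x right, y up, looking along -z (the intrinsics and any distortion apply to the point x, -y, -z); pixel columns grow to the right and rows downward; lengths in mm; the calibration is good to about 2 mm. A picture is of the moment at which its call begins: read the wrist's pose just before it. camera_params takes no time and is no camera call; for the wrist camera it gives the pose at the moment of the call.
- manip.close_job(): hands the job in, once; it reports no verdict.
The state is a dict: "t": time; "joint_positions": joint angles; "qvel": joint speeds; "joint_torque": joint torques, N m; "tool_pos": TCP position; "orientation": TCP orientation; "contact_force": force on the tool from outside, world axes, zero at the start; "torque": the same for the moment, N m; "grip_width": finger opening in mm.
Only numpy, scipy, OpenCV 4.12 (cv2) and the standard library are available. Lean on these libraries where they do the work, as an engineer would, in place of code of your own. Each camera call takes 0.05 s, during which the arm holds its last target. There are 200 camera calls.

## Task

Raise the clear sash of the bench shield until the underside of the yellow lip along its lower edge is level with the green mark on the left post, and leave it there. Then bring the grey tray with its two bottles in under the sash and let it stand square and wholly on the blue mat, with its red handle towards the robot (only the handle may stick out). Keep the bottles upright in the tray, and do not disturb the other things on the bench.

Things in the scene. Friction and masses are not known exactly. Their poses are not given: they have to be found in the camera images.
- hood: Bench shield, fixed, open at the top: two aluminium posts 24 x 30 x 460 mm at its front (y = +-205 mm), clear side walls 300 mm high running 240 mm back, white back wall 90 mm high at x = 240 mm. Origin on the bench, midway between the posts in the sash plane; +x points into the station, +y to the left post. Turned by up to 0.15 rad. Free opening 380 mm wide.
- sash (a joint): Height of the sash, m: the lip's underside is 55 mm + this above the bench; 0 to 0.19, begins at 0.005 to 0.04. Clear panel 376 x 260 x 6 mm, counterbalanced: stays where left, 4 to 7 N moves it up or down, slightly damped. Along its lower edge a solid yellow lip, 340 mm wide, 10 to 12 mm thick, stands out 41 mm to hood -x, its front edge rounded (radius 6 mm).
- lip (a point): Point on the underside of the yellow lip, at the middle of its width, under the rounded front edge, 35 mm in front of the sash plane (hood x = -35 mm). Its height is that of the lip's underside. It moves with the sash.
- mark: The green height mark, a bar 12 x 50 x 6 mm clipped with a white backing plate (30 x 30 mm) to the front of the left post, fixed, 170 to 215 mm above the bench. Origin at its centre; the underside of the lip is to be at the height of this point.
- tray: Grey open tray, 80 (x) x 140 (y) x 22 mm, walls and floor 4 mm, one divider along x making two places; 0.3 kg, with bottles about 0.66 kg, loose. Origin at the centre of its underside, not counting the handle; z up. The red handle is at its -x side. It starts in front of the station, left or right of its middle, turned by up to about 0.3 rad.
- handle (a point): Point to grip the tray's red handle. The handle is an upright fin, 12 mm thick (tray y), from 39 to 95 mm behind the tray's origin (tray x = -39 to -95 mm), 60 mm high from the bench. The point lies in the middle of its thickness at tray x = -70 mm, 40 mm above the bench.
- bottle_l: Glass bottle with blue cap, 54 mm diameter, 120 mm high, 0.18 kg, standing loose in the tray's +y place. Origin at the centre of its underside, which is 4 to 5 mm above the tray's underside; its top is 125 mm above the bench, so that the sash must be raised before it passes.
- bottle_r: The same kind of bottle in the tray's -y place. Origin at the centre of its underside.
- mat (a point): Where the tray's origin ends up when it stands well on the mat: at the middle of the blue mat, on the bench, 90 mm behind the sash plane (hood x = 90 mm, y = 0), axes as the hood's. The mat is flat on the bench, 140 mm (hood x = 20 to 160 mm) x 200 mm (hood y = +-100 mm).
- tipbox: Bystander: box 82 x 122 x 67 mm with yellow lid, loose, in front of the station on the side where the tray is not. Origin at the centre of its underside.
- washbottle: Bystander: white bottle with red cap, 60 mm diameter, 150 mm high, loose, inside the station to the left of the mat. Origin at the centre of its underside.
- beaker: Bystander: glass beaker, 64 mm diameter, 80 mm high, loose, inside the station to the right of the mat. Origin at the centre of its underside.
- spare_a: Bystander: amber bottle with blue cap, 72 mm diameter, 170 mm high, loose, at the right side of the bench. Origin at the centre of its underside.
- spare_b: Bystander: glass bottle with blue cap, 72 mm diameter, 170 mm high, loose, at the left side of the bench. Origin at the centre of its underside.
Mind the look-alikes: they are no part of the job. Of the things that look like the tray, the smallest one is meant. What is shaped like the bottle_r but turquoise is not meant.

How it is judged:
By the outcome, as a careful person would: the job done as asked, in the order asked, and still so for the second after the job is handed in, with the robot touching nothing.
It also fails if it takes over 72 s, if anything falls off the work surface, if the arm or the gripper's body presses on something with over 40 N, if the wrist force passes 120 N, or if a joint passes its speed limit or range.

## Working session

There is one attempt and no reset: what is moved stays moved. The work goes in short steps, Python scripts to look and compute and a tool call to move; the robot and the scene stay as the last step left them, time stands still between calls to the robot, and variables do not carry over. Pictures are saved under pics/ and viewed, about 8 in all and at most 12, crops included, and the job is handed in when it is done.

Besides the shell and the picture viewer there is one more tool, called after ">>>" as name([rows], argument=value, ...), one row to a line, values as JSON. send_rows: Moves the arm, as the interface text tells. Its arguments: {"type":"object","properties":{"plan":{"type":"array","items":{"type":"array","items":{"type":"array","items":{"type":"number"}}}},"force":{"type":"number"}},"required":["plan"]}

```bash
mkdir -p pics; cat > h.py <<'E'
import numpy as np, cv2
from station import manip
def snap(n,tag):
    p=manip.camera_params(n); im,d=manip.snapshot(n)
    cv2.imwrite(f'pics/{tag}.png',im[:,:,::-1]); np.savez(f'pics/{tag}.npz',im=im,d=d,**{k:np.array(v) for k,v in p.items() if v is not None})
    return im,d,p
def load(tag): 
    z=np.load(f'pics/{tag}.npz',allow_pickle=True); return z['im'],z['d'],z
def px(tag,u,v,z=None,d=None):
    im,dd,p=load(tag); T=p['cam_to_world']
    r=np.array([(u-p['cx'])/p['fx'],-(v-p['cy'])/p['fy'],-1.]); o=T[:3,3]; R=T[:3,:3]@r
    if z is not None: return o+R*(z-o[2])/R[2]
    if d is None: d=np.median(dd[int(v)-1:int(v)+2,int(u)-1:int(u)+2])
    return o+R*d
def cloud(tag):
    im,dd,p=load(tag); T=p['cam_to_world']
    v,u=np.mgrid[:480,:640]
    r=np.stack([(u-p['cx'])/p['fx'],-(v-p['cy'])/p['fy'],-np.ones(u.shape)],-1)
    return T[:3,3]+(r@T[:3,:3].T)*dd[...,None]
E
python3 - <<'E'
from h import *
for n in('scene','top'):
    p=snap(n,n+'0')[2]; print(n,{k:(np.round(v,3).tolist() if v is not None else None) for k,v in p.items()})
print(manip.get_obs())
E
```

```text
scene {'fx': 532.53, 'fy': 532.53, 'cx': 324.68, 'cy': 241.557, 'cam_to_world': [[-0.999, 0.025, -0.022, 502.907], [-0.032, -0.89, 0.456, 723.551], [-0.008, 0.456, 0.89, 1596.411], [0.0, 0.0, 0.0, 1.0]]}
top {'fx': 575.424, 'fy': 575.424, 'cx': 310.423, 'cy': 247.907, 'cam_to_world': [[0.019, 0.994, -0.112, 372.488], [-1.0, 0.018, -0.007, 3.648], [-0.005, 0.112, 0.994, 1573.341], [0.0, 0.0, 0.0, 1.0]]}
{'t': 0.1, 'joint_positions': array([-6.67504529e+01,  1.22234454e+01, -2.00539382e+00,  7.58312653e+01,
        1.65179547e-03,  9.00032939e+01]), 'qvel': array([-0.07815941, -0.03327551,  0.09248419, -0.00330367, -0.00138018,
       -0.00788475]), 'joint_torque': array([ 2.62408003e-04, -6.87246895e+01,  4.87807310e+01,  1.22888104e-02,
       -4.32491879e-05,  2.90885971e-06]), 'tool_pos': array([ 197.25221829, -459.10392882,  230.84771538]), 'orientation': array([[ 9.18817033e-01,  3.94683556e-01, -3.87599024e-04],
       [ 3.94683745e-01, -9.18816516e-01,  9.75215019e-04],
       [ 2.87689460e-05, -1.04902320e-03, -9.99999449e-01]]), 'contact_force': array([ 0.28083099, -0.02657728, -0.2179981 ]), 'torque': array([ 0.03554275, -0.04205099,  0.02511969]), 'grip_width': 85.20354930994333}
```

View pics/scene0.png

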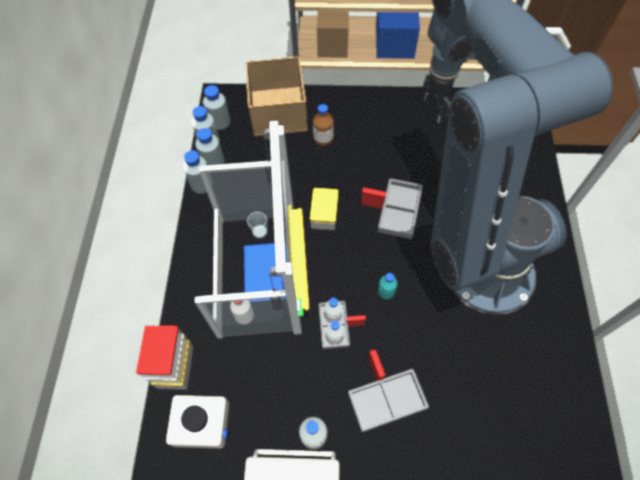

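View pics/top0.png

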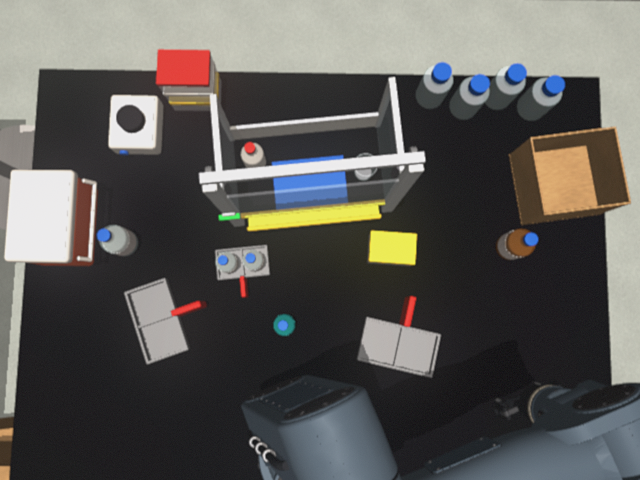

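```bash
python3 - <<'E'
from h import *
for t in('top0','scene0'):
    im,d,p=load(t); P=cloud(t); hsv=cv2.cvtColor(im,cv2.COLOR_RGB2HSV)
    def seg(name,lo,hi,box):
        m=cv2.inRange(hsv,np.array(lo),np.array(hi))>0; b=np.zeros_like(m); b[box[1]:box[3],box[0]:box[2]]=1; m&=b
        m&=d>0; m=cv2.erode(m.astype(np.uint8),np.ones((2,2)))>0
        q=P[m]; v,u=np.nonzero(m)
        if not len(q): print(t,name,'none');return
        r=cv2.minAreaRect(q[:,:2].astype(np.float32))
        print(t,name,len(q),'med',np.median(q,0).round(1),'p5',np.percentile(q,5,0).round(),'p95',np.percentile(q,95,0).round(),'rect',np.round(r[0],1),np.round(r[1],1),round(r[2],1))
    bx=dict(lip=(240,195,390,235),green=(210,205,245,225),mat=(265,145,350,212),handle=(232,275,255,300),tip=(365,225,420,270)) if t=='top0' else dict(lip=(285,200,312,312),green=(290,295,305,318),mat=(240,240,285,305),handle=(340,312,370,330),tip=(305,185,342,232))
    seg('lip',(22,120,90),(35,255,255),bx['lip']);seg('green',(45,120,90),(80,255,255),bx['green'])
    seg('mat',(100,120,60),(125,255,255),bx['mat']);seg('handle',(0,150,80),(8,255,255),bx['handle']);seg('tip',(22,120,90),(35,255,255),bx['tip'])
a=load('top0')[0][:,:,::-1]
cv2.imwrite('pics/c1.png',cv2.resize(a[140:310,195:445],None,fx=3.2,fy=3.2,interpolation=2))
for n,u,v in (('lp',209,180),('rp',416,160)): print(n,px('top0',u,v))
E
```

```text
top0 lip 2368 med [622.6   0.9  94.6] p5 [ 591. -158.    4.] p95 [652. 163. 107.] rect [606.4   2.1] [ 93.2 381.8] 6.7
top0 green 68 med [598.9 217.3 199. ] p5 [594. 189.  -0.] p95 [623. 257. 204.] rect [606.1 228.5] [83.6 26.4] 72.8
top0 mat 1670 med [727.6  19.    5.4] p5 [633. -64.  -4.] p95 [800. 104. 316.] rect [721.1  18.1] [164.9 201.3] 6.5
top0 handle 92 med [436.2 189.6  59.4] p5 [413. 184.  42.] p95 [458. 196.  64.] rect [437.4 190.6] [50.8 14.3] 2.8
top0 tip 1465 med [ 547.4 -203.1   67.1] p5 [ 511. -258.   58.] p95 [ 585. -148.   73.] rect [ 550.4 -209.1] [134.8  86.2] 87.6
scene0 lip 1050 med [621.6 -28.6  93.3] p5 [ 590. -154.   -1.] p95 [649. 143. 101.] rect [619.  -17.2] [ 70.2 399.3] 2.3
scene0 green 18 med [600.  228.5 195.9] p5 [593. 151.  -1.] p95 [606. 237. 204.] rect [599.6 194.2] [ 8.3 86.9] 3.7
scene0 mat 1441 med [754.3  11.2   1.3] p5 [688. -69.  -5.] p95 [801.  82.   8.] rect [735.4  76.1] [126.8 313.9] 6.6
scene0 handle 133 med [435.4 195.5  50.4] p5 [414. 187.   8.] p95 [457. 200.  62.] rect [430.4 190. ] [61.4 22.7] 25.2
scene0 tip 851 med [ 546.3 -199.4   66.3] p5 [ 508. -259.    4.] p95 [ 586. -142.   74.] rect [ 546.4 -221.6] [169.6  85.5] 86.2
lp [625.22801254 210.9916492  477.55898773]
rp [ 671.77090878 -190.92627455  478.324893  ]
```

View pics/c1.png

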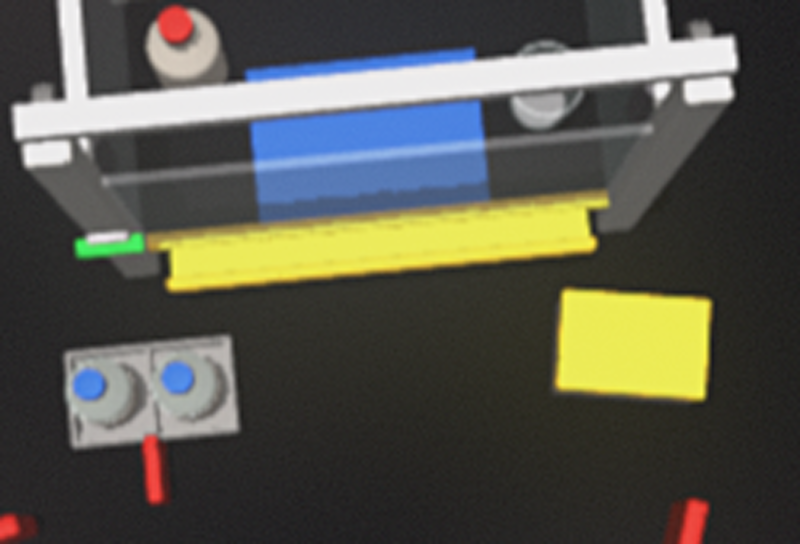

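```bash
python3 - <<'E'
from h import *
c=lambda u,v,z:px('top0',195+u/3.2,140+v/3.2,z=z).round(1)
print('matBL',c(247,70,0),'matBR',c(475,48,0))
print('lip fl',c(167,290,100),'fr',c(596,248,100))
P=cloud('top0')
im,d,_=load('top0')
for n,(u0,v0,u1,v1) in dict(teal=(272,314,297,337),wash=(240,140,265,168),b1=(217,250,240,274),b2=(243,248,268,273)).items():
    q=P[v0:v1,u0:u1].reshape(-1,3); q=q[q[:,2]>20]; print(n,'top z',np.percentile(q[:,2],98).round(),np.median(q[q[:,2]>np.percentile(q[:,2],80)],0).round(), 'mid',np.median(q,0).round(), np.percentile(q,3,0).round(),np.percentile(q,97,0).round())
# lip top profile along mid column
for u in (270,315,360):
    print(u,[tuple(P[v,u].round(0)[[0,2]]) for v in range(200,232,2)])
print('mark',[(u,v,P[v,u].round()) for v in (214,216,218) for u in (221,225,230,236)])
print('tray c TL TR BL BR z22',c(65,352,22),c(232,336,22),c(74,447,22),c(240,430,22))
print('handle top',c(150,437,60),c(157,503,60))
P2=cloud('scene0'); 
q=P2[270:300,376:400].reshape(-1,3); q=q[q[:,2]>20]; print('teal sc',np.median(q,0).round(),np.percentile(q,[3,97],axis=0).round())
E
```

```text
matBL [790.2 126.3   0. ] matBR [813.3 -72.9   0. ]
lip fl [580.5 178.4 100. ] fr [ 621.1 -167.9  100. ]
teal top z 125.0 [343.  79. 122.] mid [343.  77.  87.] [320.  55.  59.] [366. 102. 125.]
wash top z 479.0 [786. 172. 152.] mid [777. 167. 105.] [653. 123.  45.] [805. 198. 477.]
b1 top z 130.0 [503. 236. 125.] mid [499. 229.  88.] [477. 210.  26.] [527. 258. 129.]
b2 top z 130.0 [508. 166. 124.] mid [505. 161.  88.] [483. 131.  23.] [532. 189. 128.]
270 [(np.float64(629.0), np.float64(270.0)), (np.float64(628.0), np.float64(248.0)), (np.float64(629.0), np.float64(220.0)), (np.float64(629.0), np.float64(194.0)), (np.float64(628.0), np.float64(168.0)), (np.float64(627.0), np.float64(149.0)), (np.float64(628.0), np.float64(114.0)), (np.float64(625.0), np.float64(98.0)), (np.float64(621.0), np.float64(91.0)), (np.float64(617.0), np.float64(88.0)), (np.float64(610.0), np.float64(94.0)), (np.float64(605.0), np.float64(97.0)), (np.float64(600.0), np.float64(92.0)), (np.float64(594.0), np.float64(101.0)), (np.float64(590.0), np.float64(91.0)), (np.float64(598.0), np.float64(-1.0))]
315 [(
[... 1244 characters left out ...]
t64(2.0))]
mark [(221, 214, array([640., 265.,  -2.])), (225, 214, array([605., 221., 206.])), (230, 214, array([604., 208., 211.])), (236, 214, array([606., 195., 202.])), (221, 216, array([600., 231., 203.])), (225, 216, array([601., 222., 199.])), (230, 216, array([601., 209., 202.])), (236, 216, array([601., 194., 204.])), (221, 218, array([596., 231., 200.])), (225, 218, array([596., 221., 200.])), (230, 218, array([597., 209., 198.])), (236, 218, array([599., 196., 188.]))]
tray c TL TR BL BR z22 [536.9 272.6  22. ] [553.1 131.3  22. ] [456.5 262.   22. ] [473.4 122.4  22. ]
handle top [463.8 193.4  60. ] [409.8 185.9  60. ]
teal sc [345.  93.  81.] [[319.  70.  27.]
 [368. 108. 124.]]
```

>>> send_rows([
  [[17,30.6,0,0,0,0.0854,45],[17,30.6,0,0,0,0.0854,45],[17,30.6,0,0,0,0.0854,45],[17,30.6,0,0,0,0.0854,45],[17,30.6,0,0,0,0.0854,45]],
])

```text
t: 0.52
tool_pos: [282.6, -304.8, 231.1]
orientation: [[0.67, 0.742, -0.0], [0.742, -0.67, 0.0], [0.0, -0.0, -1.0]]
contact_force: [1.0, -0.1, 0.2]
grip_width: 45.3
```

>>> send_rows([
  [[17,30.6,0,0,0,0.0854,45],[17,30.6,0,0,0,0.0854,45],[17,30.6,0,0,0,0.0854,45],[17,30.6,0,0,0,0.0854,45],[17,30.6,0,0,0,0.0854,45]],
])

```text
t: 0.93
tool_pos: [367.7, -151.7, 231.3]
orientation: [[0.302, 0.953, -0.0], [0.953, -0.302, 0.0], [-0.0, -0.0, -1.0]]
contact_force: [0.0, -0.5, -0.1]
grip_width: 45.1
```

>>> send_rows([
  [[17,30.6,0,0,0,0.0854,45],[17,30.6,0,0,0,0.0854,45],[17,30.6,0,0,0,0.0854,45],[17,30.6,0,0,0,0.0854,45],[17,30.6,0,0,0,0.0854,45]],
])

```text
t: 1.35
tool_pos: [452.7, 1.4, 231.2]
orientation: [[-0.12, 0.993, -0.0], [0.993, 0.12, -0.0], [-0.0, -0.0, -1.0]]
contact_force: [0.4, -0.8, -0.0]
grip_width: 44.7
```

>>> send_rows([
  [[6,0,0,0.012,-0.104,0,45],[6,0,0,0.012,-0.104,0,45],[6,0,0,0.012,-0.104,0,45],[6,0,0,0.012,-0.104,0,45],[6,0,0,0.012,-0.104,0,45]],
])

```text
t: 1.77
tool_pos: [482.6, -0.2, 231.7]
orientation: [[-0.116, 0.857, 0.501], [0.993, 0.101, 0.058], [-0.001, 0.505, -0.863]]
contact_force: [1.5, 0.3, -0.4]
grip_width: 44.9
```

>>> send_rows([
  [[6,0,0,0.012,-0.104,0,45],[6,0,0,0.012,-0.104,0,45],[6,0,0,0.012,-0.104,0,45],[6,0,0,0.012,-0.104,0,45],[6,0,0,0.012,-0.104,0,45]],
])

```text
t: 2.18
tool_pos: [511.8, -1.0, 234.6]
orientation: [[-0.116, 0.547, 0.829], [0.993, 0.063, 0.097], [0.0, 0.835, -0.55]]
contact_force: [1.3, -1.2, -0.6]
grip_width: 45.1
```

>>> send_rows([
  [[6,0,0,0.012,-0.104,0,45],[6,0,0,0.012,-0.104,0,45],[6,0,0,0.012,-0.104,0,45],[6,0,0,0.012,-0.104,0,45],[6,0,0,0.012,-0.104,0,45]],
])

```text
t: 2.6
tool_pos: [619.4, -22.8, 345.7]
orientation: [[-0.147, 0.217, 0.965], [0.989, 0.029, 0.144], [0.004, 0.976, -0.218]]
contact_force: [0.7, -0.4, 1.8]
grip_width: 44.9
```

```bash
python3 - <<'E'
from h import *
o=manip.get_obs(); print(o['joint_positions'].round(1),o['tool_pos'].round(1),o['orientation'].round(3))
snap('wrist','w1');print(manip.camera_params('wrist')['cam_to_world'].round(2).tolist())
snap('scene','s1')
a=np.hstack([load('s1')[0][:, 150:],load('w1')[0]]); cv2.imwrite('pics/v1.png',cv2.resize(a[:,:,::-1],(800,340)))
E
```

```text
[-12.2 -12.7 -65.  -38.9  20.2  85.5] [619.4 -22.8 345.7] [[-0.147  0.217  0.965]
 [ 0.989  0.029  0.144]
 [ 0.004  0.976 -0.218]]
[[0.21, 0.17, -0.96, 472.18], [0.03, 0.98, 0.18, 38.86], [0.98, -0.07, 0.2, 379.8], [0.0, 0.0, 0.0, 1.0]]
```

View pics/v1.png

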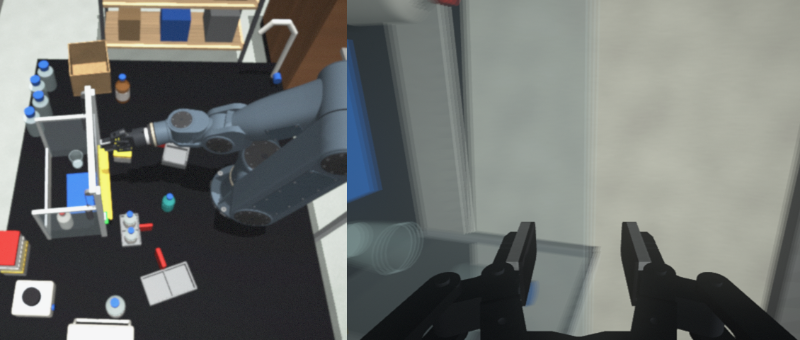

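```bash
cat >> h.py <<'E'
from scipy.spatial.transform import Rotation as Ro
YAW=np.radians(6.6); O=np.array([642.8,8.3,0]); X=np.array([np.cos(YAW),np.sin(YAW),0]); Y=np.array([-X[1],X[0],0])
def tool(p,yaw=YAW): # camera up, pitch p deg below horizontal
    p=np.radians(p); f=np.array([np.cos(yaw),np.sin(yaw),0]); z=f*np.cos(p)-np.array([0,0,np.sin(p)]); x=f*np.sin(p)+np.array([0,0,np.cos(p)])
    return np.stack([x,np.cross(z,x),z],1)
def go(pos,R,n=None):
    o=manip.get_obs(); dp=np.array(pos)-o['tool_pos']; rv=Ro.from_matrix(R@np.array(o['orientation']).T).as_rotvec()
    m=int(np.ceil(max(np.linalg.norm(dp)/40,np.linalg.norm(rv)/.122,1))); n=n or -(-m//5)*5
    print('at',o['tool_pos'].round(1),'d',dp.round(1),'rv',rv.round(3),'min rows',m,'| per row',n,(dp/n).round(2).tolist(),(rv/n).round(4).tolist(),'j',o['joint_positions'].round(0))
def H(x,y,z): return O+x*X+y*Y+np.array([0,0,z])
E
python3 - <<'E'
from h import *
go(H(-110,0,180),tool(45))
go(H(-110,0,220),tool(50))
E
```

```text
at [620.8 -23.3 344.6] d [ -87.3   18.9 -164.6] rv [ 1.32   0.622 -0.79 ] min rows 14 | per row 15 [-5.82, 1.26, -10.97] [0.088, 0.0415, -0.0527] j [-12. -12. -65. -39.  20.  85.]
at [620.8 -23.3 344.6] d [ -87.3   18.9 -124.6] rv [ 1.282  0.686 -0.853] min rows 14 | per row 15 [-5.82, 1.26, -8.31] [0.0855, 0.0457, -0.0569] j [-12. -12. -65. -39.  20.  85.]
```

>>> send_rows([
  [[-17.5,3.8,0,0.0855,0.0457,-0.0569,20],[-17.5,3.8,0,0.0855,0.0457,-0.0569,0],[-17.5,3.8,0,0.0855,0.0457,-0.0569,0],[-17.5,3.8,0,0.0855,0.0457,-0.0569,0],[-17.5,3.8,0,0.0855,0.0457,-0.0569,0]],
])

```text
t: 3.12
tool_pos: [529.0, -3.4, 342.3]
orientation: [[0.182, 0.372, 0.91], [0.891, -0.454, 0.007], [0.416, 0.81, -0.414]]
contact_force: [-0.2, 0.0, -0.5]
grip_width: -0.2
```

>>> send_rows([
  [[0,0,-12.5,0.0855,0.0457,-0.0569,0],[0,0,-12.5,0.0855,0.0457,-0.0569,0],[0,0,-12.5,0.0855,0.0457,-0.0569,0],[0,0,-12.5,0.0855,0.0457,-0.0569,0],[0,0,-12.5,0.0855,0.0457,-0.0569,0]],
])

```text
t: 3.53
tool_pos: [530.0, -3.0, 279.9]
orientation: [[0.518, 0.33, 0.789], [0.554, -0.832, -0.015], [0.651, 0.445, -0.614]]
contact_force: [-0.2, 0.8, -0.6]
grip_width: 0.1
```

>>> send_rows([
  [[0,0,-12.5,0.0855,0.0457,-0.0569,0],[0,0,-12.5,0.0855,0.0457,-0.0569,0],[0,0,-12.5,0.0855,0.0457,-0.0569,0],[0,0,-12.5,0.0855,0.0457,-0.0569,0],[0,0,-12.5,0.0855,0.0457,-0.0569,0]],
])

```text
t: 3.95
tool_pos: [530.1, -3.1, 217.7]
orientation: [[0.763, 0.114, 0.636], [0.083, -0.993, 0.079], [0.641, -0.008, -0.768]]
contact_force: [-0.1, 0.0, 0.0]
grip_width: -0.1
```

```bash
python3 - <<'E'
from h import *
print(manip.get_obs()['orientation'].round(3).tolist())
go(H(-110,0,170),tool(45))
go(H(-75,0,50),tool(30))
E
```

```text
[[0.763, 0.114, 0.636], [0.083, -0.993, 0.079], [0.641, -0.008, -0.768]]
at [530.1  -3.1 217.7] d [  3.5  -1.2 -47.7] rv [ 0.003 -0.09   0.001] min rows 2 | per row 5 [0.69, -0.25, -9.55] [0.0006, -0.0181, 0.0001] j [ -5. -15. -46.  20.   8. 171.]
at [530.1  -3.1 217.7] d [  38.2    2.8 -167.7] rv [ 0.033 -0.351 -0.   ] min rows 5 | per row 5 [7.65, 0.55, -33.55] [0.0066, -0.0701, -0.0001] j [ -5. -15. -46.  20.   8. 171.]
```

>>> send_rows([
  [[0,0,-16.8,0.0033,-0.035,0,0],[0,0,-16.8,0.0033,-0.035,0,0],[0,0,-16.8,0.0033,-0.035,0,0],[0,0,-16.8,0.0033,-0.035,0,0],[0,0,-16.8,0.0033,-0.035,0,0]],
])

```text
t: 4.37
tool_pos: [537.4, -4.5, 141.2]
orientation: [[0.643, 0.119, 0.756], [0.077, -0.993, 0.09], [0.762, -0.0, -0.648]]
contact_force: [-1.1, -1.2, 1.7]
grip_width: -0.5
```

>>> send_rows([
  [[7.6,0.6,-16.8,0.0033,-0.035,0,0],[7.6,0.6,-16.8,0.0033,-0.035,0,0],[7.6,0.6,-16.8,0.0033,-0.035,0,0],[7.6,0.6,-16.8,0.0033,-0.035,0,0],[7.6,0.6,-16.8,0.0033,-0.035,0,0]],
])

```text
t: 4.78
tool_pos: [625.2, -10.2, 87.9]
orientation: [[0.56, 0.132, 0.818], [0.07, -0.991, 0.112], [0.826, -0.005, -0.564]]
contact_force: [-10.4, 0.4, 15.4]
grip_width: -0.2
```

```bash
python3 - <<'E'
from h import *
go(H(-22,0,50),tool(30))
snap('wrist','w2')
E
```

```text
at [625.2 -10.2  87.9] d [ -4.3  15.9 -37.9] rv [ 0.005 -0.076 -0.017] min rows 2 | per row 5 [-0.86, 3.19, -7.58] [0.0009, -0.0152, -0.0034] j [ -7.  13. -65. -43.  12. 172.]
```

View pics/w2.png

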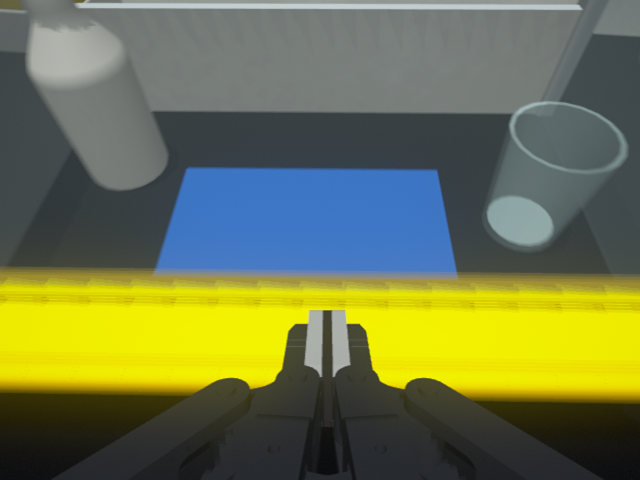

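>>> send_rows([
  [[-5,0,12,-0.003,0.035,0,0],[-14,1,12,-0.003,0.035,0,0],[-18,2,12,-0.003,0.035,0,0],[-18,2,12,-0.003,0.035,0,0],[-18,2,12,-0.003,0.035,0,0]],
])

```text
t: 5.25
tool_pos: [549.5, -3.0, 148.9]
orientation: [[0.698, 0.13, 0.704], [0.082, -0.991, 0.101], [0.712, -0.013, -0.702]]
contact_force: [0.6, 0.5, -0.9]
grip_width: -0.4
```

```bash
cat > k.py <<'E'
from h import *
from scipy.optimize import least_squares
D=[([-66.75,12.223,-2.005,75.831,0,90],[197.25,-459.1,230.85]),([-12.2,-12.7,-65,-38.9,20.2,85.5],[619.4,-22.8,345.7])]
def fk(q,p):
    r0,h,L1,L2,b,d,L5=p; q=np.radians(q)
    f=q[1]-q[2]; t=q[1]-q[2]+q[3]
    # j5 about axis perpendicular to tool axis in arm plane
    r=r0+L1*np.sin(q[1])+L2*np.cos(f)+b*np.sin(f)+(d+L5*np.cos(q[4]))*np.cos(t)
    z=h+L1*np.cos(q[1])-L2*np.sin(f)+b*np.cos(f)-(d+L5*np.cos(q[4]))*np.sin(t)
    y=L5*np.sin(q[4]); c,s=np.cos(q[0]),np.sin(q[0])
    return np.array([r*c-y*s,r*s+y*c,z])
E
python3 - <<'E'
from k import *
o=manip.get_obs();print(o['joint_positions'].round(2).tolist(),o['tool_pos'].round(1).tolist(),o['orientation'].round(3).tolist(), o['contact_force'].round(1))
snap('scene','s2'); snap('top','t2')
P=cloud('top0'); Q=cloud('t2')
for t in('top0','t2'):
    P=cloud(t); im=load(t)[0]; hsv=cv2.cvtColor(im,cv2.COLOR_RGB2HSV); m=(cv2.inRange(hsv,np.array((22,120,90)),np.array((35,255,255)))>0)&(P[...,2]>40); m[:,:240]=0;m[:,385:]=0;m[235:]=0;m[:195]=0
    q=P[m]; h=(q-O)@X; k=(h<-8)&(h>-38); print(t,k.sum(),np.median(q[k],0).round(1))
E
```

```text
[-6.11, -9.1, -58.09, -3.46, 10.13, 170.88] [549.5, -3.0, 148.9] [[0.698, 0.13, 0.704], [0.082, -0.991, 0.101], [0.712, -0.013, -0.702]] [ 0.6  0.5 -0.9]
top0 1492 [619.7   7.6  94.5]
t2 1446 [619.5   8.8  77.3]
```

```bash
cat >> k.py <<'E'
D+=[([-6.11,-9.1,-58.09,-3.46,10.13,171],[549.5,-3,148.9]),([-5,-15,-46,20,8,171],[530.1,-3.1,217.7]),([-7,13,-65,-43,12,172],[625.2,-10.2,87.9])]
W=[3,3,3,.3,.3]
fit=least_squares(lambda p:np.concatenate([[w*(fk(q,p)-x) for (q,x),w in zip(D,W)]]).ravel().tolist()+[p[0]/50,p[4]/50],[0,438,363,437,0,140,315])
p=fit.x
lo=np.array([-170.91,-42.67,-65.05,-120.47,-90]);hi=np.array([170.91,98.43,77.54,116.71,82.35])
def tdir(q):
    q=np.radians(q);t=q[1]-q[2]+q[3];a,y=np.cos(q[4])*np.cos(t),np.sin(q[4]);c,s=np.cos(q[0]),np.sin(q[0])
    return np.array([a*c-y*s,a*s+y*c,-np.cos(q[4])*np.sin(t)])
def ik(pos,pitch,yaw=YAW,q0=(-5,20,-50,-20,10)):
    R=tool(pitch,yaw); s=least_squares(lambda q:np.r_[fk(q,p)-pos,500*(tdir(q)-R[:,2])],np.clip(q0,lo+1,hi-1),bounds=(lo,hi))
    return s.x.round(1),round(float(np.sqrt(2*s.cost)),1)
E
python3 - <<'E'
from k import *
print(p.round(1)); 
for q,x in D: print((fk(q,p)-x).round(1))
for a,pi in (((-22,0,45),30),((-75,0,45),30),((-75,0,45),40),((-75,0,45),50),((-30,0,45),40),((-30,0,45),50),((-25,0,110),40),((-25,0,175),40),((-25,0,175),50),((-75,0,175),40),((-100,0,120),50)):
    print(a,pi,min((ik(H(*a),pi,q0=g) for g in((-5,20,-50,-20,10),(-5,60,-40,-90,10),(-5,-20,-60,0,10))),key=lambda t:t[1]))
print('tray')
for a,pi in (((20+19*.87,0,30),30),((-105+16,0,30),30),((-105+16,0,30),40),((-105+6,0,22),70),((-188+6,0,22),70),((-188+6,205,22),70)):
    print(a,pi,ik(H(*a),pi))
E
```

```text
[  0.8 244.9 483.8 392.7  66.1 139.7 314.7]
[-0.  0.  0.]
[-0.1  0.1  0. ]
[ 0.1 -0.2 -0. ]
[ 2.   0.5 -1.9]
[ 0.7 -0.7  1.3]
(-22, 0, 45) 30 (array([ -4.6,  24.4, -65. , -56.7,  10. ]), 36.5)
(-75, 0, 45) 30 (array([ -7.4,  17.2, -65. , -46.1,  12.9]), 77.6)
(-75, 0, 45) 40 (array([ -5.1,  10.5, -65. , -33.1,   9.1]), 24.8)
(-75, 0, 45) 50 (array([ -3.7,   6.8, -59.1, -15.4,   6.6]), 0.0)
(-30, 0, 45) 40 (array([ -3.5,  15.4, -63.8, -38.8,   7.7]), 0.0)
(-30, 0, 45) 50 (array([ -2.6,  11.2, -53.3, -14.1,   5.9]), 0.0)
(-25, 0, 110) 40 (array([ -3.4,   4.8, -59.2, -23.6,   7.6]), 0.0)
(-25, 0, 175) 40 (array([ -3.4,  -3.5, -53.8,  -9.9,   7.6]), 0.0)
(-25, 0, 175) 50 (array([ -2.4,  -1.7, -42.2,   9.8,   5.8]), 0.0)
(-75, 0, 175) 40 (array([ -4.9, -10. , -59.1,  -8.4,   8.8]), 0.0)
(-100, 0, 120) 50 (array([ -4.4,  -6. , -55.7,   0.7,   7.1]), 0.0)
tray
(36.53, 0, 30) 30 (array([ -2.6,  32. , -63.1, -64.8,   8. ]), 0.0)
(-89, 0, 30) 30 (array([ -8.5,  19. , -65. , -46.8,  14.2]), 91.3)
(-89, 0, 30) 40 (array([ -5.9,  11.7, -65. , -33.1,   9.8]), 38.9)
(-99, 0, 22) 70 (array([ -2. ,  11.5, -40.7,  18. ,   2.9]), 0.0)
(-182, 0, 22) 70 (array([ -4. ,   2.8, -51.2,  16.3,   3.6]), 0.0)
(-182, 205, 22) 70 (array([ 28.3,   5.3, -48.3,  17.8,  -7.3]), 0.0)
```

```bash
python3 - <<'E'
from k import *
go(H(-80,0,32),tool(50))
for a,pi in (((-80,0,32),50),((-28,0,32),42),((-28,0,100),42),((-28,0,175),42)): print(ik(H(*a),pi))
print(H(-28,0,32)-H(-80,0,32))
E
```

```text
at [550.7  -3.  151.4] d [  12.7    2.1 -119.4] rv [-0.024  0.096 -0.015] min rows 4 | per row 5 [2.53, 0.42, -23.87] [-0.0048, 0.0192, -0.003] j [ -6.  -9. -58.  -3.  10. 171.]
(array([ -3.8,   8.4, -60.5, -18.5,   6.7]), 0.0)
(array([ -3.3,  16.5, -62.2, -36.2,   7.3]), 0.0)
(array([ -3.3,   5.3, -58.2, -21. ,   7.3]), 0.0)
(array([ -3.3,  -3.8, -51.9,  -5.6,   7.3]), 0.0)
[51.65538381  5.97673183  0.        ]
```

>>> send_rows([
  [[2.5,0.4,-23.9,-0.005,0.019,-0.003,0],[2.5,0.4,-23.9,-0.005,0.019,-0.003,0],[2.5,0.4,-23.9,-0.005,0.019,-0.003,0],[2.5,0.4,-23.9,-0.005,0.019,-0.003,0],[2.5,0.4,-23.9,-0.005,0.019,-0.003,0]],
])

```text
t: 5.77
tool_pos: [564.1, -1.3, 27.7]
orientation: [[0.762, 0.114, 0.638], [0.088, -0.993, 0.073], [0.642, 0.001, -0.767]]
contact_force: [0.8, -0.1, -0.4]
grip_width: -0.3
```

>>> send_rows([
  [[10.3,1.2,0,0.0032,-0.0278,0,0],[10.3,1.2,0,0.0032,-0.0278,0,0],[10.3,1.2,0,0.0032,-0.0278,0,0],[10.3,1.2,0,0.0032,-0.0278,0,0],[10.3,1.2,0,0.0032,-0.0278,0,0]],
])

```text
t: 6.18
tool_pos: [616.0, 4.8, 28.5]
orientation: [[0.664, 0.114, 0.739], [0.077, -0.993, 0.085], [0.744, 0.0, -0.668]]
contact_force: [-0.6, -0.9, 0.3]
grip_width: -0.1
```

>>> send_rows([
  [[0,0,4,0,0,0,0],[0,0,4,0,0,0,0],[0,0,4,0,0,0,0],[0,0,4,0,0,0,0],[0,0,4,0,0,0,0]],
])

```text
t: 6.6
tool_pos: [615.6, 4.6, 49.4]
orientation: [[0.665, 0.114, 0.738], [0.077, -0.993, 0.084], [0.743, 0.0, -0.669]]
contact_force: [0.1, 0.0, -4.9]
grip_width: -0.2
```

```bash
python3 - <<'E'
from k import *
go(H(-28,0,100),tool(42)); print(manip.get_obs()['contact_force'])
E
```

```text
at [615.6   4.6  49.4] d [-0.6  0.5 50.6] rv [ 0.    -0.     0.001] min rows 2 | per row 5 [-0.12, 0.09, 10.12] [0.0001, -0.0, 0.0002] j [ -3.  13. -61. -32.   7. 173.]
[ 0.05093397  0.00528895 -4.93436565]
```

>>> send_rows([
  [[0,0,5.5,0,0,0,0],[0,0,5.5,0,0,0,0],[0,0,5.5,0,0,0,0],[0,0,5.5,0,0,0,0],[0,0,5.5,0,0,0,0]],
])

```text
t: 7.02
tool_pos: [615.7, 4.7, 76.6]
orientation: [[0.665, 0.114, 0.738], [0.077, -0.993, 0.085], [0.743, 0.0, -0.669]]
contact_force: [-5.8, -0.4, -6.8]
grip_width: -0.0
```

>>> send_rows([
  [[0,0,5.5,0,0,0,0],[0,0,5.5,0,0,0,0],[0,0,5.5,0,0,0,0],[0,0,5.5,0,0,0,0],[0,0,5.5,0,0,0,0]],
])

```text
t: 7.43
tool_pos: [615.6, 4.7, 104.0]
orientation: [[0.665, 0.114, 0.738], [0.077, -0.993, 0.085], [0.743, 0.0, -0.669]]
contact_force: [-4.2, -0.2, -6.7]
grip_width: 0.1
```

>>> send_rows([
  [[0,0,5.5,0,0,0,0],[0,0,5.5,0,0,0,0],[0,0,5.5,0,0,0,0],[0,0,5.5,0,0,0,0],[0,0,5.5,0,0,0,0]],
])

```text
t: 7.85
tool_pos: [615.6, 4.6, 131.5]
orientation: [[0.665, 0.114, 0.738], [0.077, -0.993, 0.085], [0.743, 0.0, -0.669]]
contact_force: [-5.2, -1.0, -6.1]
grip_width: -0.3
```

>>> send_rows([
  [[0,0,5.5,0,0,0,0],[0,0,5.5,0,0,0,0],[0,0,5.5,0,0,0,0],[0,0,5.5,0,0,0,0],[0,0,0,0,0,0,0]],
])

```text
t: 8.27
tool_pos: [616.0, 4.7, 154.4]
orientation: [[0.664, 0.114, 0.739], [0.077, -0.993, 0.085], [0.744, 0.0, -0.669]]
contact_force: [-7.5, -0.9, -1.2]
grip_width: -0.0
```

```bash
python3 - <<'E'
from k import *
snap('top','t3'); snap('scene','s3'); snap('wrist','w3')
P=cloud('t3'); im=load('t3')[0]; hsv=cv2.cvtColor(im,cv2.COLOR_RGB2HSV)
m=(cv2.inRange(hsv,np.array((22,120,90)),np.array((35,255,255)))>0)&(P[...,2]>80)&(P[...,2]<230); m[:,:230]=0;m[:,400:]=0
q=P[m]; h=(q-O)@X; k=(h<-8)&(h>-38); print('lip top',k.sum(),np.median(q[k],0).round(1), 'h',np.percentile(h,[5,50,95]).round())
for t in('t3','top0','t2','s3','s2','scene0'):
    P=cloud(t); im=load(t)[0]; hsv=cv2.cvtColor(im,cv2.COLOR_RGB2HSV)
    g=(cv2.inRange(hsv,np.array((45,120,90)),np.array((80,255,255)))>0)&(P[...,2]>150)
    print(t,'green',g.sum(),np.median(P[g],0).round(1))
a=load('t3')[0][150:300,200:430]; b=load('s3')[0][180:330,230:400]
cv2.imwrite('pics/v3.png',np.hstack([cv2.resize(a,(460,300),interpolation=2),cv2.resize(b,(340,300),interpolation=2)])[:,:,::-1])
E
```

```text
lip top 1702 [619.9   8.7 189.2] h [-38. -18.  -2.]
t3 green 79 [598.9 211.2 201.1]
top0 green 80 [598.9 210.6 200.8]
t2 green 79 [598.9 210.8 200.2]
s3 green 38 [598.  225.8 199. ]
s2 green 21 [598.5 232.3 198.1]
scene0 green 22 [597.5 231.7 200.2]
```

View pics/v3.png

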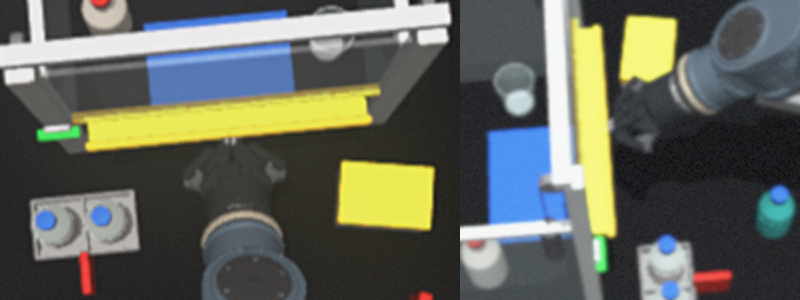

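```bash
python3 - <<'E'
from k import *
P=cloud('w3'); im=load('w3')[0]; hsv=cv2.cvtColor(im,cv2.COLOR_RGB2HSV)
g=(cv2.inRange(hsv,np.array((45,120,60)),np.array((80,255,255)))>0); print('green px',g.sum())
m=(cv2.inRange(hsv,np.array((20,100,60)),np.array((35,255,255)))>0); q=P[m]; print(len(q))
h=(q-O)@X; y=(q-O)@Y
s=(y>40)&(y<120)
for a in range(-46,4,2):
    k=s&(h>=a)&(h<a+2)
    if k.sum()>10: print(a,k.sum(),np.percentile(q[k,2],[2,25,50,75,98]).round(1))
E
```

```text
green px 0
95069
-42 1605 [184.  186.1 187.2 188.2 189.6]
-40 1597 [187.7 189.  189.7 190.3 191.4]
-38 1377 [189.4 190.4 190.8 191.2 192.2]
-36 1222 [189.8 190.6 191.1 191.4 192.2]
-34 1043 [189.5 190.2 190.6 191.  191.8]
-32 978 [188.2 189.  189.4 189.9 190.6]
-30 1204 [187.8 188.7 189.1 189.5 190.3]
-28 1180 [187.9 188.7 189.1 189.5 190.2]
-26 1167 [187.9 188.7 189.1 189.5 190.3]
-24 1173 [188.  188.7 189.1 189.5 190.3]
-22 1154 [187.9 188.8 189.1 189.5 190.3]
-20 1148 [188.1 188.8 189.1 189.5 190.3]
-18 1114 [188.  188.8 189.1 189.5 190.3]
-16 1128 [188.  188.8 189.1 189.5 190.3]
-14 1101 [188.1 188.7 189.1 189.5 190.2]
-12 1102 [187.9 188.7 189.  189.4 190.2]
-10 1102 [188.  188.7 189.1 189.5 190.2]
-8 1995 [188.2 189.  189.9 191.8 193.8]
-6 1485 [188.6 192.3 193.  193.5 267.5]
-4 5468 [192.5 196.  200.  203.9 267.4]
-2 16 [264.3 265.7 266.1 266.5 267. ]
```

>>> send_rows([
  [[0,0,4,0,0,0,0],[0,0,4,0,0,0,0],[0,0,4,0,0,0,0],[0,0,2,0,0,0,0],[0,0,0,0,0,0,0]],
])

```text
t: 8.83
tool_pos: [616.2, 4.7, 168.2]
orientation: [[0.664, 0.114, 0.739], [0.077, -0.993, 0.085], [0.744, 0.0, -0.668]]
contact_force: [-9.4, -0.5, -1.7]
grip_width: 0.2
```

>>> send_rows([
  [[0,0,-4,0,0,0,0],[-8,-1,-8,0,0,0,0],[-15,-1.7,-5,0,0,0,0],[-20,-2.3,0,-0.003,0.028,0,0],[-20,-2.3,0,-0.003,0.028,0,0]],
])

```text
t: 9.25
tool_pos: [553.1, -2.6, 151.1]
orientation: [[0.705, 0.115, 0.7], [0.081, -0.993, 0.081], [0.705, 0.0, -0.709]]
contact_force: [0.7, 0.1, -0.2]
grip_width: -0.2
```

```bash
python3 - <<'E'
from k import *
go(H(-100,130,170),tool(50)); print(ik(H(-100,130,170),50))
E
```

```text
at [553.1  -2.6 151.1] d [-24.6 128.6  18.9] rv [-0.01   0.084  0.   ] min rows 4 | per row 5 [-4.91, 25.71, 3.79] [-0.0019, 0.0167, 0.0001] j [ -5.  -9. -57.  -2.   8. 172.]
(array([ 17.4, -10.7, -50.6,  10.6,  -6.9]), 0.0)
```

>>> send_rows([
  [[-4.9,25.7,3.8,-0.002,0.017,0,0],[-4.9,25.7,3.8,-0.002,0.017,0,0],[-4.9,25.7,3.8,-0.002,0.017,0,0],[-4.9,25.7,3.8,-0.002,0.017,0,0],[-4.9,25.7,3.8,-0.002,0.017,0,0]],
])

```text
t: 9.67
tool_pos: [535.1, 92.1, 171.8]
orientation: [[0.753, 0.17, 0.635], [0.134, -0.985, 0.105], [0.644, 0.006, -0.765]]
contact_force: [-0.6, -1.3, -0.5]
grip_width: -0.1
```

```bash
cat > mk.py <<'E'
from k import *
import sys
t=sys.argv[1]
snap('wrist',t)
P=cloud(t); im=load(t)[0]; hsv=cv2.cvtColor(im,cv2.COLOR_RGB2HSV)
g=(cv2.inRange(hsv,np.array((45,100,60)),np.array((80,255,255)))>0)
m=(cv2.inRange(hsv,np.array((20,100,60)),np.array((35,255,255)))>0)
v,u=np.nonzero(g); print('green px',g.sum(), u.min() if len(u) else '',u.max() if len(u) else '')
def prof(q,st):
    h=(q-O)@X; 
    for a in range(-60,0,st):
        k=(h>=a)&(h<a+st)
        if k.sum()>15: print(a,k.sum(),np.percentile(q[k,2],[2,50,98]).round(1),end=' | ')
    print()
g=cv2.erode(g.astype(np.uint8),np.ones((3,3)))>0
prof(P[g],2); q=P[m]; y=(q-O)@Y; print(np.percentile(y,[1,99])); prof(q[(y>60)&(y<160)],3)
if g.sum(): print('green y',np.percentile((P[g]-O)@Y,[1,99]).round(1))
E
python3 mk.py w4
```

```text
green px 3592 0 124
-26 1115 [195.2 198.5 201.5] | -24 599 [195.  200.7 201.7] | -22 498 [199.5 200.8 201.7] | -20 503 [199.7 200.7 201.7] | -18 310 [199.5 200.7 202.9] | -16 176 [199.7 200.8 202.4] | -14 69 [199.6 200.5 201.3] | 
[-14.02020411 191.11360826]
-42 3723 [197.1 201.5 204.5] | -39 2499 [202.6 204.4 205.9] | -36 1772 [203.9 204.9 206. ] | -33 1172 [202.5 203.8 205. ] | -30 1802 [202.  203.1 204.1] | -27 1752 [202.1 203.1 204.2] | -24 1742 [202.  203.1 204.1] | -21 1694 [202.  203.1 204.1] | -18 1675 [202.1 203.1 204.1] | -15 1612 [202.  203.1 204.1] | -12 1609 [202.1 203.1 204. ] | -9 2756 [202.2 203.6 207.7] | -6 5226 [202.8 208.8 216.2] | -3 1985 [206.3 211.3 215.6] | 
green y [180.9 228.7]
```

View pics/w4.png

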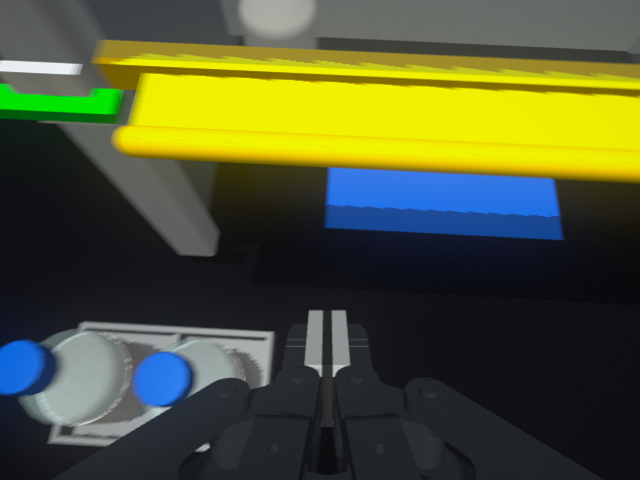

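```bash
python3 - <<'E'
from k import *
R=np.array([[.664,.114,.739],[.077,-.993,.085],[.744,0,-.668]]); U,_,V=np.linalg.svd(R); R=U@V
go([560,-2,150],R); print(ik([560,-2,150],42))
E
```

```text
at [535.8  93.1 173.1] d [ 24.2 -95.1 -23.1] rv [ 0.025 -0.137 -0.057] min rows 3 | per row 5 [4.84, -19.03, -4.62] [0.0051, -0.0274, -0.0115] j [ 10. -11. -51.  10.  -0. 180.]
(array([ -5. ,  -8.2, -60.1,  -9.4,   8.6]), 0.0)
```

>>> send_rows([
  [[4.8,-19,-4.6,0.005,-0.0274,-0.0115,0],[4.8,-19,-4.6,0.005,-0.0274,-0.0115,0],[4.8,-19,-4.6,0.005,-0.0274,-0.0115,0],[4.8,-19,-4.6,0.005,-0.0274,-0.0115,0],[4.8,-19,-4.6,0.005,-0.0274,-0.0115,0]],
])

```text
t: 10.13
tool_pos: [559.4, -5.7, 148.2]
orientation: [[0.663, 0.109, 0.741], [0.074, -0.994, 0.081], [0.745, 0.001, -0.667]]
contact_force: [1.1, 0.2, -0.1]
grip_width: -0.2
```

>>> send_rows([
  [[12,1.4,0,0,0,0,0],[12,1.4,0,0,0,0,0],[12,1.4,0,0,0,0,0],[12,1.4,0,0,0,0,0],[8,1,0,0,0,0,0]],
])

```text
t: 10.55
tool_pos: [616.3, 1.7, 148.0]
orientation: [[0.664, 0.109, 0.739], [0.074, -0.994, 0.081], [0.744, 0.001, -0.668]]
contact_force: [-0.0, 0.2, -0.3]
grip_width: -0.1
```

```bash
python3 - <<'E'
from k import *
o=manip.get_obs(); print(o['tool_pos'].round(1),o['orientation'].round(3).tolist(),o['contact_force'].round(1))
# camera-down variants feasibility (same tool axis)
for a,pi in (((-188,205,21),88),((-140,205,21),88),((-140,0,21),88),((-95,0,21),88),((-95+13,0,27),45),((-95+12,0,26),50),((-80+12,0,26),50),((20+13,0,27),45),((20+12,0,26),50)): print(a,pi,ik(H(*a),pi))
E
```

```text
[616.3   1.7 148. ] [[0.664, 0.109, 0.739], [0.074, -0.994, 0.081], [0.744, 0.001, -0.668]] [-0.   0.2 -0.3]
(-188, 205, 21) 88 (array([ 24.2,  16.2, -29.5,  42.5,  -0.6]), 0.0)
(-140, 205, 21) 88 (array([ 22.5,  20.8, -22.6,  44.6,  -0.5]), 0.0)
(-140, 0, 21) 88 (array([ -1.1,  19.3, -24.9,  43.8,   0.3]), 0.0)
(-95, 0, 21) 88 (array([ -0.4,  23.8, -18. ,  46.2,   0.2]), 0.0)
(-82, 0, 27) 45 (array([ -4.6,  11. , -65. , -29.9,   7.9]), 7.5)
(-83, 0, 26) 50 (array([ -3.9,   9.1, -61.3, -19.9,   6.7]), 0.0)
(-68, 0, 26) 50 (array([ -3.5,  10.5, -59.4, -19.4,   6.5]), 0.0)
(33, 0, 27) 45 (array([ -1.7,  20.1, -51.1, -25.9,   5.9]), 0.0)
(32, 0, 26) 50 (array([ -1.4,  19. , -46. , -14.7,   5.1]), 0.0)
```

>>> send_rows([
  [[0,0,4,0,0,0,0],[0,0,4,0,0,0,0],[0,0,4,0,0,0,0],[0,0,4,0,0,0,0],[0,0,3,0,0,0,0]],
])

```text
t: 10.97
tool_pos: [614.2, 2.1, 166.6]
orientation: [[0.666, 0.11, 0.738], [0.074, -0.994, 0.081], [0.743, 0.0, -0.67]]
contact_force: [0.5, -0.5, -0.3]
grip_width: 0.0
```

>>> send_rows([
  [[0,0,1.5,0,0,0,0],[0,0,1.5,0,0,0,0],[0,0,1.5,0,0,0,0],[0,0,1.2,0,0,0,0],[0,0,0,0,0,0,0]],
])

```text
t: 11.38
tool_pos: [613.8, 2.1, 170.6]
orientation: [[0.667, 0.11, 0.737], [0.074, -0.994, 0.081], [0.741, 0.0, -0.672]]
contact_force: [-2.0, -0.3, -2.3]
grip_width: -0.0
```

```bash
python3 mk.py w5 | sed -n 4,5p; python3 -c "
from k import *
o=manip.get_obs();print(o['tool_pos'],o['contact_force'])"
```

```text
-42 1540 [198.3 202.2 204.7] | -39 1311 [203.1 204.7 206.2] | -36 1087 [203.9 205.1 206.2] | -33 940 [202.4 203.9 205.3] | -30 1134 [202.  203.2 204.4] | -27 1138 [202.  203.2 204.5] | -24 1133 [202.1 203.2 204.4] | -21 1136 [202.1 203.3 204.4] | -18 1132 [202.1 203.3 204.4] | -15 1103 [202.1 203.2 204.3] | -12 1091 [202.1 203.2 204.4] | -9 1727 [202.3 203.7 208. ] | -6 3392 [203.6 210.4 220. ] | -3 778 [206.5 213.  219.3] | 
[613.8221926    2.11201625 170.60445123] [-3.71840051 -0.53962751 -2.24224945]
```

>>> send_rows([
  [[0,0,1,0,0,0,0],[0,0,1,0,0,0,0],[0,0,1,0,0,0,0],[0,0,1,0,0,0,0],[0,0,0,0,0,0,0]],
])

```text
t: 11.85
tool_pos: [613.9, 2.1, 174.8]
orientation: [[0.667, 0.11, 0.737], [0.074, -0.994, 0.081], [0.741, 0.0, -0.671]]
contact_force: [-7.5, -1.1, -4.0]
grip_width: 0.0
```

```bash
python3 mk.py w6 | sed -n 4,5p; python3 -c "
from k import *
o=manip.get_obs();print(o['tool_pos'],o['contact_force'])"
```

```text
-42 1479 [203.1 206.4 208.9] | -39 1311 [207.  208.9 210.4] | -36 1095 [208.1 209.3 210.5] | -33 939 [206.7 208.1 209.5] | -30 1146 [206.3 207.4 208.7] | -27 1131 [206.4 207.5 208.6] | -24 1139 [206.3 207.4 208.6] | -21 1130 [206.3 207.5 208.7] | -18 1131 [206.3 207.5 208.6] | -15 1123 [206.4 207.5 208.6] | -12 1089 [206.4 207.5 208.6] | -9 1734 [206.4 207.9 212.1] | -6 3416 [207.9 214.8 224.3] | -3 766 [210.8 217.1 223.8] | 
[613.87998661   2.13053003 174.82938613] [-8.22108055 -0.73378514 -3.76689295]
```

>>> send_rows([
  [[0,0,-4,0,0,0,0],[-8,-1,-8,0,0,0,0],[-15,-1.7,-5,0,0,0,0],[-20,-2.3,0,-0.003,0.028,0,0],[-20,-2.3,0,-0.003,0.028,0,0]],
])

```text
t: 12.32
tool_pos: [550.8, -5.2, 158.2]
orientation: [[0.707, 0.11, 0.698], [0.078, -0.994, 0.077], [0.703, 0.0, -0.712]]
contact_force: [-0.3, -0.2, 0.4]
grip_width: 0.3
```

```bash
python3 - <<'E'
from k import *
go([470,0,200],tool(88),10); print(ik([505,0,175],66),ik([470,0,200],88))
E
```

```text
at [550.8  -5.2 158.2] d [-80.8   5.2  41.8] rv [-0.084  0.739  0.005] min rows 7 | per row 10 [-8.08, 0.52, 4.18] [-0.0084, 0.0739, 0.0005] j [ -5. -10. -56.  -0.   8. 172.]
(array([ -2.2,  -6.3, -35.8,  36.8,   3.6]), 0.0) (array([ -0.2,   7.3, -12.5,  68.2,   0.2]), 0.0)
```

>>> send_rows([
  [[-8.1,0.5,4.2,-0.0084,0.0739,0,0],[-8.1,0.5,4.2,-0.0084,0.0739,0,0],[-8.1,0.5,4.2,-0.0084,0.0739,0,0],[-8.1,0.5,4.2,-0.0084,0.0739,0,0],[-8.1,0.5,4.2,-0.0084,0.0739,0,0]],
])

```text
t: 12.73
tool_pos: [511.9, -2.7, 181.1]
orientation: [[0.911, 0.11, 0.397], [0.102, -0.994, 0.042], [0.4, 0.002, -0.917]]
contact_force: [0.2, -0.6, -0.2]
grip_width: 0.1
```

>>> send_rows([
  [[-8.1,0.5,4.2,-0.0084,0.0739,0,0],[-8.1,0.5,4.2,-0.0084,0.0739,0,0],[-8.1,0.5,4.2,-0.0084,0.0739,0,0],[-8.1,0.5,4.2,-0.0084,0.0739,0,0],[-8.1,0.5,4.2,-0.0084,0.0739,0,0]],
])

```text
t: 13.15
tool_pos: [471.8, -0.1, 201.4]
orientation: [[0.993, 0.111, 0.039], [0.111, -0.994, 0.002], [0.039, 0.002, -0.999]]
contact_force: [0.1, -0.1, -0.3]
grip_width: 0.2
```

>>> send_rows([
  [[-1.2,6.3,-0.7,0,0,0.1047,40],[-1.2,6.3,-0.7,0,0,0.1047,40],[-1.2,6.3,-0.7,0,0,0.1047,40],[-1.2,6.3,-0.7,0,0,0.1047,40],[-1.2,6.3,-0.7,0,0,0.1047,40]],
])

```text
t: 13.57
tool_pos: [466.0, 31.7, 197.0]
orientation: [[0.802, 0.597, 0.035], [0.597, -0.802, 0.022], [0.041, 0.003, -0.999]]
contact_force: [-0.8, 1.0, 0.3]
grip_width: 39.8
```

>>> send_rows([
  [[-1.2,6.3,-0.7,0,0,0.1047,40],[-1.2,6.3,-0.7,0,0,0.1047,40],[-1.2,6.3,-0.7,0,0,0.1047,40],[-1.2,6.3,-0.7,0,0,0.1047,40],[-1.2,6.3,-0.7,0,0,0.1047,40]],
])

```text
t: 13.98
tool_pos: [459.9, 63.3, 193.6]
orientation: [[0.396, 0.918, 0.02], [0.917, -0.396, 0.035], [0.041, 0.004, -0.999]]
contact_force: [0.0, 0.3, 0.0]
grip_width: 39.9
```

>>> send_rows([
  [[-1.2,6.3,-0.7,0,0,0.1047,40],[-1.2,6.3,-0.7,0,0,0.1047,40],[-1.2,6.3,-0.7,0,0,0.1047,40],[-1.2,6.3,-0.7,0,0,0.1047,40],[-1.2,6.3,-0.7,0,0,0.1047,40]],
])

```text
t: 14.4
tool_pos: [453.9, 94.9, 190.0]
orientation: [[-0.116, 0.993, 0.0], [0.993, 0.116, 0.04], [0.039, 0.005, -0.999]]
contact_force: [0.5, 0.9, -0.4]
grip_width: 40.3
```

>>> send_rows([
  [[-1.2,6.3,-0.7,0,0,0.1047,40],[-1.2,6.3,-0.7,0,0,0.1047,40],[-1.2,6.3,-0.7,0,0,0.1047,40],[-1.2,6.3,-0.7,0,0,0.1047,40],[-1.2,6.3,-0.7,0,0,0.1047,40]],
])

```text
t: 14.82
tool_pos: [447.9, 126.5, 186.5]
orientation: [[-0.596, 0.802, -0.019], [0.802, 0.597, 0.033], [0.038, 0.005, -0.999]]
contact_force: [0.4, -0.6, 0.1]
grip_width: 39.7
```

>>> send_rows([
  [[-1.2,6.3,-0.7,0,0,0.1047,40],[-1.2,6.3,-0.7,0,0,0.1047,40],[-1.2,6.3,-0.7,0,0,0.1047,40],[-1.2,6.3,-0.7,0,0,0.1047,40],[-1.2,6.3,-0.7,0,0,0.1047,40]],
])

```text
t: 15.23
tool_pos: [441.9, 158.1, 183.0]
orientation: [[-0.917, 0.397, -0.032], [0.396, 0.918, 0.018], [0.037, 0.004, -0.999]]
contact_force: [-0.3, -0.2, -0.4]
grip_width: 39.7
```

>>> send_rows([
  [[-1.2,6.3,-0.7,0,0,0.1047,40],[-1.2,6.3,-0.7,0,0,0.1047,40],[-1.2,6.3,-0.7,0,0,0.1047,40],[-1.2,6.3,-0.7,0,0,0.1047,40],[-1.2,6.3,-0.7,0,0,0.1047,40]],
])

```text
t: 15.65
tool_pos: [435.9, 189.7, 179.5]
orientation: [[-0.993, -0.115, -0.037], [-0.115, 0.993, -0.001], [0.036, 0.003, -0.999]]
contact_force: [-0.2, 0.1, 0.8]
grip_width: 39.8
```

```bash
cat >> k.py <<'E'
def toold(pi,yaw=YAW): # camera down/back
    R=tool(pi,yaw).copy(); R[:,:2]*=-1; return R
E
python3 - <<'E'
from k import *
go([433.5,188.5,150],toold(88,np.radians(6.8)))
snap('wrist','w7')
P=cloud('w7'); im=load('w7')[0]; hsv=cv2.cvtColor(im,cv2.COLOR_RGB2HSV)
m=(cv2.inRange(hsv,np.array((0,150,80)),np.array((8,255,255)))>0); q=P[m]; k=(q[:,2]>57)&(q[:,2]<64); q=q[k]
print(len(q), q[:,2].mean() if len(q) else 0)
if len(q): print(cv2.minAreaRect(q[:,:2].astype(np.float32)), np.median(q,0), np.degrees(np.arctan(np.polyfit(q[:,0],q[:,1],1))), np.percentile(q,[1,99],axis=0))
E
```

```text
at [435.9 189.7 179.5] d [ -2.4  -1.2 -29.5] rv [ 0.005 -0.071  0.003] min rows 1 | per row 5 [-0.47, -0.24, -5.89] [0.0011, -0.0142, 0.0006] j [ 23.  12. -10.  70.   1.  16.]
1773 60.63020723954122
((391.5242004394531, 263.69476318359375), (52.41327667236328, 202.71995544433594), 33.01210021972656) [428.23355016 192.35962639  60.74796777] [-59.00908789  89.93798104] [[359.46046047 183.01503019  57.13268416]
 [464.3573654  359.16134441  63.74754602]]
```

View pics/w7.png

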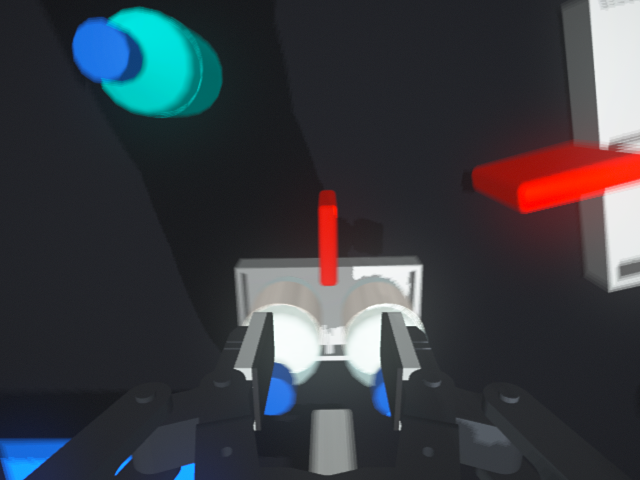

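```bash
cat > hd.py <<'E'
from k import *
import sys
def handle(tag,cam='wrist',take=True,zlo=56):
    if take: snap(cam,tag)
    P=cloud(tag); im=load(tag)[0]; hsv=cv2.cvtColor(im,cv2.COLOR_RGB2HSV)
    m=(cv2.inRange(hsv,np.array((0,150,60)),np.array((8,255,255)))>0).astype(np.uint8)
    n,l,s,_=cv2.connectedComponentsWithStats(m)
    for i in range(1,n):
        q=P[l==i]; q=q[(q[:,2]>zlo)&(q[:,2]<65)]
        if len(q)<60: continue
        c,(w,h),a=cv2.minAreaRect(q[:,:2].astype(np.float32)); md=np.median(q,0)
        d=np.linalg.svd(q[:,:2]-q[:,:2].mean(0),full_matrices=False)[2][0]; d*=np.sign(d[0])
        print(len(q),'rect',np.round(c,1),round(w,1),round(h,1),'mean',q.mean(0).round(1),'yaw',np.degrees(np.arctan2(d[1],d[0])).round(2),'origin est',(np.array(c)+67*d).round(1),'hood',((np.r_[np.array(c)+67*d,0]-O)@X).round(1),((np.r_[np.array(c)+67*d,0]-O)@Y).round(1))
if __name__=='__main__': handle(sys.argv[1],take=len(sys.argv)<3)
E
python3 hd.py w7 x
```

```text
544 rect [372.2 326.5] 12.1 77.0 mean [374.7 321.8  60.7] yaw -65.73 origin est [399.7 265.4] hood -211.9 283.4
1368 rect [438.9 190.5] 55.2 11.5 mean [436.4 190.6  60.6] yaw 8.03 origin est [505.2 199.9] hood -114.7 206.2
```

```bash
python3 -c "
from k import *
go([428.5,189.2,20],toold(88,np.radians(7.3)),10)"
```

```text
at [435.6 190.5 179.3] d [  -7.1   -1.3 -159.3] rv [ 0.006 -0.072  0.003] min rows 4 | per row 10 [-0.71, -0.13, -15.93] [0.0006, -0.0072, 0.0003] j [ 23.  12. -10.  70.   1.  16.]
```

>>> send_rows([
  [[-0.7,-0.1,-15.9,0.0006,-0.0072,0.0003,40],[-0.7,-0.1,-15.9,0.0006,-0.0072,0.0003,40],[-0.7,-0.1,-15.9,0.0006,-0.0072,0.0003,40],[-0.7,-0.1,-15.9,0.0006,-0.0072,0.0003,40],[-0.7,-0.1,-15.9,0.0006,-0.0072,0.0003,40]],
])

```text
t: 16.12
tool_pos: [432.2, 188.6, 99.3]
orientation: [[-0.994, -0.109, -0.0], [-0.109, 0.994, 0.002], [0.0, 0.002, -1.0]]
contact_force: [0.2, 0.0, -0.4]
grip_width: 39.8
```

>>> send_rows([
  [[-0.7,-0.1,-15.9,0.0006,-0.0072,0.0003,40],[-0.7,-0.1,-15.9,0.0006,-0.0072,0.0003,40],[-0.7,-0.1,-15.9,0.0006,-0.0072,0.0003,40],[-0.7,-0.1,-15.9,0.0006,-0.0072,0.0003,40],[-0.7,-0.1,-14,0.0006,-0.0072,0.0003,40]],
])

```text
t: 16.53
tool_pos: [428.7, 188.1, 21.5]
orientation: [[-0.993, -0.11, 0.035], [-0.11, 0.994, 0.005], [-0.035, 0.001, -0.999]]
contact_force: [0.8, -0.4, -0.6]
grip_width: 39.9
```

>>> send_rows([
  [[0,0,0,0,0,0,20],[0,0,0,0,0,0,14],[0,0,0,0,0,0,10],[0,0,0,0,0,0,8],[0,0,0,0,0,0,8]],
], force=40)

```text
t: 16.95
tool_pos: [428.4, 188.1, 22.6]
orientation: [[-0.993, -0.113, 0.034], [-0.113, 0.994, 0.004], [-0.034, 0.0, -0.999]]
contact_force: [0.6, 0.6, -3.4]
grip_width: 11.8
```

```bash
python3 hd.py w8; python3 -c "
from k import *
o=manip.get_obs();print(o['tool_pos'],o['contact_force'],o['orientation'].round(3).tolist(),(o['tool_pos']-O)@X,(o['tool_pos']-O)@Y)"
```

```text
4778 rect [434.5 189.5] 47.7 11.9 mean [431.6 188.9  60.5] yaw 6.87 origin est [501.1 197.5] hood -119.1 204.2
[428.43316495 188.06911319  22.57778578] [-0.46410375  0.52488688  0.98906439] [[-0.993, -0.113, 0.034], [-0.113, 0.994, 0.004], [-0.035, 0.0, -0.999]] -192.2840261660706 203.216454315155
```

>>> send_rows([
  [[5,0.6,0,0,0,0,8],[10,1.1,0,0,0,0,8],[12,1.4,0,0,0,0,8],[12,1.4,0,0,0,0,8],[6,0.7,0,0,0,0,8]],
])

```text
t: 17.42
tool_pos: [472.9, 193.1, 22.4]
orientation: [[-0.993, -0.113, 0.032], [-0.113, 0.994, 0.004], [-0.032, 0.0, -0.999]]
contact_force: [-23.8, -2.0, 27.6]
grip_width: 11.7
```

>>> send_rows([
  [[0.5,-4,0,0,0,0,8],[0.9,-8,0,0,0,0,8],[1.4,-11.9,0,0,0,0,8],[1.4,-11.9,0,0,0,0,8],[1.4,-11.9,0,0,0,0,8]],
])

```text
t: 17.83
tool_pos: [478.9, 145.3, 22.4]
orientation: [[-0.993, -0.114, 0.034], [-0.114, 0.994, 0.005], [-0.034, 0.001, -0.999]]
contact_force: [-0.1, 5.6, 2.0]
grip_width: 11.7
```

```bash
python3 -c "
from h import *
o=manip.get_obs();print(o['tool_pos'],o['contact_force'],o['torque'],o['orientation'].round(3).tolist(),(o['tool_pos']-O)@X,(o['tool_pos']-O)@Y)
im=snap('top','t9')[0];cv2.imwrite('pics/t9c.png',cv2.resize(im[150:330,190:430,::-1],None,fx=2.5,fy=2.5))"
```

```text
[478.88567523 145.27823124  22.43077403] [-0.12778858  5.63550921  2.04621648] [0.92605814 0.39514463 0.18212584] [[-0.993, -0.114, 0.034], [-0.114, 0.994, 0.005], [-0.034, 0.001, -0.999]] -147.08413854214712 154.910289812857
```

View pics/t9c.png

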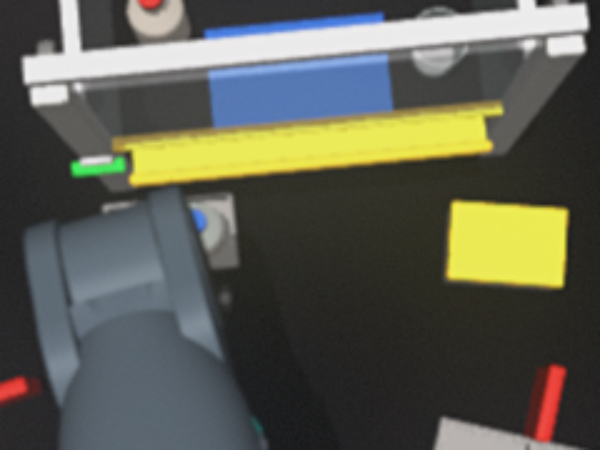

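```bash
cat > lip.py <<'E'
from k import *
import sys
def lip(t):
    P=cloud(t); hsv=cv2.cvtColor(load(t)[0],cv2.COLOR_RGB2HSV)
    m=(cv2.inRange(hsv,np.array((22,120,90)),np.array((35,255,255)))>0)&(P[...,2]>80)&(P[...,2]<260); q=P[m]; h=(q-O)@X;y=(q-O)@Y; k=(h<-10)&(h>-30)&(abs(y)<165); print(t,k.sum(),'slab top',np.median(q[k],0).round(1))
for t in sys.argv[1:]: lip(t)
E
python3 lip.py t3 t9
```

```text
t3 1091 slab top [623.    6.3 188.9]
t9 1107 slab top [622.8   4.1 207. ]
```

>>> send_rows([
  [[0,0,0.5,0,0,0,8],[0.5,-4,0.5,0,0,0,8],[0.9,-8,0,0,0,0,8],[1.1,-9.9,0,0,0,0,8],[1.1,-9.9,0,0,0,0,8]],
])

```text
t: 18.3
tool_pos: [481.7, 112.7, 22.7]
orientation: [[-0.993, -0.114, 0.032], [-0.114, 0.994, 0.003], [-0.033, -0.0, -0.999]]
contact_force: [1.4, 0.2, -6.3]
grip_width: 11.7
```

>>> send_rows([
  [[1.1,-9.9,0,0,0,0,8],[1.1,-9.9,0,0,0,0,8],[1.1,-9.9,0,0,0,0,8],[1.1,-9.9,0,0,0,0,8],[1.1,-9.9,0,0,0,0,8]],
])

```text
t: 18.72
tool_pos: [487.5, 62.9, 22.9]
orientation: [[-0.993, -0.113, 0.033], [-0.113, 0.994, 0.004], [-0.033, -0.0, -0.999]]
contact_force: [0.4, -0.2, -6.4]
grip_width: 11.7
```

>>> send_rows([
  [[1.1,-9.9,0,0,0,0,8],[1.1,-9.9,0,0,0,0,8],[1.1,-9.9,0,0,0,0,8],[0.9,-8,0,0,0,0,8],[0.5,-4,0,0,0,0,8]],
])

```text
t: 19.13
tool_pos: [492.3, 21.1, 22.9]
orientation: [[-0.993, -0.112, 0.033], [-0.112, 0.994, 0.004], [-0.033, -0.0, -0.999]]
contact_force: [0.4, -1.2, -6.5]
grip_width: 11.4
```

```bash
python3 -c "
from h import *
o=manip.get_obs();print(o['tool_pos'],o['contact_force'],o['torque'],o['orientation'].round(3).tolist(),(o['tool_pos']-O)@X,(o['tool_pos']-O)@Y)"; python3 hd.py w10
```

```text
[492.279881    21.09436788  22.91214492] [ 0.39928649 -1.21257157 -6.45108282] [-0.21051216  0.55003414 -0.01485841] [[-0.993, -0.112, 0.033], [-0.112, 0.994, 0.004], [-0.033, -0.0, -0.999]] -148.05203870509897 30.00993017941989
2409 rect [498.9  22.3] 47.4 11.1 mean [493.1  21.7  61. ] yaw 6.91 origin est [565.4  30.4] hood -74.3 30.9
```

>>> send_rows([
  [[0.5,-4,0,0,0,0,8],[0.9,-8,0,0,0,0,8],[1,-9,0,0,0,0,8],[0.7,-6,0,0,0,0,8],[0.3,-3,0,0,0,0,8]],
])

```text
t: 19.6
tool_pos: [495.7, -8.7, 22.9]
orientation: [[-0.993, -0.113, 0.033], [-0.113, 0.994, 0.004], [-0.033, -0.0, -0.999]]
contact_force: [-0.3, -0.4, -6.1]
grip_width: 11.6
```

>>> send_rows([
  [[3,0.3,0,0,0,0,8],[6,0.7,0,0,0,0,8],[6,0.7,0,0,0,0,8],[6,0.7,0,0,0,0,8],[6,0.7,0,0,0,0,8]],
])

```text
t: 20.02
tool_pos: [523.4, -4.2, 22.9]
orientation: [[-0.993, -0.114, 0.033], [-0.114, 0.994, 0.004], [-0.033, 0.0, -0.999]]
contact_force: [-0.1, -0.2, -6.5]
grip_width: 11.6
```

>>> send_rows([
  [[6,0.7,0,0,0,0,8],[6,0.7,0,0,0,0,8],[6,0.7,0,0,0,0,8],[4,0.5,0,0,0,0,8],[0,0,0,0,0,0,8]],
])

```text
t: 20.43
tool_pos: [545.5, -1.9, 22.9]
orientation: [[-0.993, -0.113, 0.034], [-0.113, 0.994, 0.004], [-0.034, -0.0, -0.999]]
contact_force: [1.2, 0.2, -6.8]
grip_width: 11.6
```

>>> send_rows([
  [[0,0,-0.8,0,0,0,8],[0,0,0,0,0,0,12],[0,0,0,0,0,0,22],[0,0,0,0,0,0,30],[0,0,0,0,0,0,30]],
])

```text
t: 20.85
tool_pos: [544.7, -2.1, 22.4]
orientation: [[-0.993, -0.113, 0.034], [-0.113, 0.994, 0.004], [-0.034, -0.0, -0.999]]
contact_force: [-1.1, -0.9, -0.1]
grip_width: 30.1
```

```bash
python3 hd.py w11; python3 - <<'E'
from k import *
o=manip.get_obs(); print(o['contact_force'].round(1),((o['tool_pos']-O)@X).round(1),((o['tool_pos']-O)@Y).round(1))
g=o['tool_pos']-19*o['orientation'][:,2]
for pi in (46,50,55):
    R=toold(pi); t=g+19*R[:,2]; print(pi,t,ik(t,pi)); go(t,R)
E
```

```text
4770 rect [550.8  -0.9] 47.5 11.9 mean [547.6  -1.1  60.5] yaw 6.87 origin est [617.3   7.2] hood -25.5 1.8
[-0.3  0.3  0.1] -98.6 1.0
46 [557.16096721  -0.58046997  27.69455809] (array([ -4.4,  10. , -65. , -28.2,   7.6]), 4.6)
at [544.7  -2.   22.4] d [12.5  1.4  5.3] rv [ 0.084 -0.729  0.002] min rows 7 | per row 10 [1.25, 0.14, 0.53] [0.0084, -0.0729, 0.0002] j [ -0.  23. -19.  46.   0.  -7.]
50 [556.18195419  -0.69374565  26.80716988] (array([ -3.9,   8.6, -61.8, -19.9,   6.7]), 0.0)
at [544.7  -2.   22.4] d [11.5  1.3  4.4] rv [ 0.076 -0.66   0.002] min rows 6 | per row 10 [1.15, 0.13, 0.44] [0.0076, -0.066, 0.0002] j [ -0.  23. -19.  46.   0.  -7.]
55 [554.87565679  -0.84488941  25.79812546] (array([ -3.3,   7.9, -56.5,  -9. ,   5.7]), 0.0)
at [544.7  -2.   22.4] d [10.2  1.2  3.4] rv [ 0.066 -0.573  0.002] min rows 5 | per row 5 [2.04, 0.24, 0.69] [0.0132, -0.1147, 0.0003] j [ -0.  23. -19.  46.   0.  -7.]
```

>>> send_rows([
  [[1.1,0.1,0.4,0.0076,-0.066,0,30],[1.1,0.1,0.4,0.0076,-0.066,0,30],[1.1,0.1,0.4,0.0076,-0.066,0,30],[1.1,0.1,0.4,0.0076,-0.066,0,30],[1.1,0.1,0.4,0.0076,-0.066,0,30]],
])

```text
t: 21.32
tool_pos: [550.2, -1.5, 24.8]
orientation: [[-0.926, -0.113, 0.359], [-0.106, 0.994, 0.041], [-0.361, 0.0, -0.932]]
contact_force: [0.7, 0.1, -0.1]
grip_width: 29.8
```

>>> send_rows([
  [[1.1,0.1,0.4,0.0076,-0.066,0,30],[1.1,0.1,0.4,0.0076,-0.066,0,30],[1.1,0.1,0.4,0.0076,-0.066,0,30],[1.1,0.1,0.4,0.0076,-0.066,0,30],[1.1,0.1,0.4,0.0076,-0.066,0,30]],
])

```text
t: 21.73
tool_pos: [555.7, -1.0, 27.3]
orientation: [[-0.758, -0.114, 0.642], [-0.086, 0.994, 0.074], [-0.646, 0.0, -0.763]]
contact_force: [1.3, -1.0, -1.3]
grip_width: 29.6
```

>>> send_rows([
  [[0,0,0,0,0,0,20],[0,0,0,0,0,0,14],[0,0,0,0,0,0,10],[0,0,0,0,0,0,8],[0,0,0,0,0,0,8]],
], force=45)

```text
t: 22.15
tool_pos: [555.8, -1.0, 26.0]
orientation: [[-0.763, -0.113, 0.637], [-0.087, 0.994, 0.073], [-0.641, 0.001, -0.767]]
contact_force: [-0.1, -0.1, -6.2]
grip_width: 11.4
```

>>> send_rows([
  [[0,0,0.6,0,0,0,8],[0,0,0.6,0,0,0,8],[0,0,0.6,0,0,0,8],[0,0,0.6,0,0,0,8],[0,0,0,0,0,0,8]],
])

```text
t: 22.57
tool_pos: [555.6, -1.0, 28.6]
orientation: [[-0.762, -0.113, 0.638], [-0.086, 0.994, 0.073], [-0.642, 0.001, -0.766]]
contact_force: [0.8, -1.0, -6.7]
grip_width: 11.6
```

```bash
python3 - <<'E'
from k import *
o=manip.get_obs(); print(o['tool_pos'],o['contact_force'].round(1),o['torque'].round(2),((o['tool_pos']-O)@X).round(1),((o['tool_pos']-O)@Y).round(1),o['orientation'].round(3).tolist())
for t in('w12',): snap('wrist',t)
snap('scene','s12'); cv2.imwrite('pics/s12c.png',np.hstack([cv2.resize(load('s12')[0][190:340,230:410,::-1],(480,400)),cv2.resize(load('w12')[0][...,::-1],(320,400))]))
E
```

```text
[555.57173063  -1.00842125  28.62701824] [ 0.8 -1.  -6.7] [-0.19  1.86 -0.01] -87.7 0.8 [[-0.762, -0.113, 0.638], [-0.086, 0.994, 0.073], [-0.642, 0.001, -0.766]]
```

View pics/s12c.png

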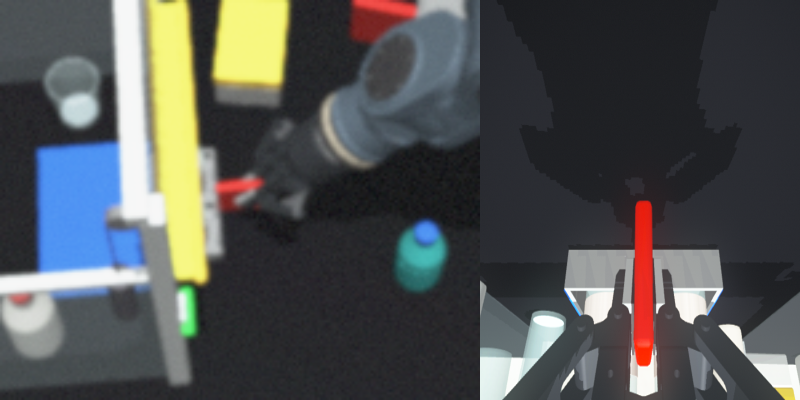

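>>> send_rows([
  [[4,0.4,0,0,0,0,8],[6,0.6,0,0,0,0,8],[7,0.7,0,0,0,0,8],[7,0.7,0,0,0,0,8],[7,0.7,0,0,0,0,8]],
])

```text
t: 23.08
tool_pos: [587.6, 2.2, 28.6]
orientation: [[-0.761, -0.114, 0.638], [-0.086, 0.994, 0.074], [-0.643, 0.001, -0.766]]
contact_force: [0.2, 1.0, -6.1]
grip_width: 11.3
```

>>> send_rows([
  [[7,0.7,0,0,0,0,8],[7,0.7,0,0,0,0,8],[7,0.7,0,0,0,0,8],[5,0.5,0,0,0,0,8],[3,0.3,0,0,0,0,8]],
])

```text
t: 23.5
tool_pos: [616.4, 5.1, 28.6]
orientation: [[-0.761, -0.114, 0.638], [-0.087, 0.994, 0.074], [-0.643, 0.001, -0.766]]
contact_force: [-0.1, -1.0, -7.1]
grip_width: 11.5
```

>>> send_rows([
  [[0,0,-0.6,0,0,0,8],[0,0,-0.6,0,0,0,8],[0,0,-0.6,0,0,0,8],[0,0,-0.5,0,0,0,8],[0,0,-0.3,0,0,0,8]],
])

```text
t: 23.92
tool_pos: [615.3, 5.0, 25.8]
orientation: [[-0.762, -0.113, 0.638], [-0.086, 0.994, 0.073], [-0.642, 0.001, -0.767]]
contact_force: [-0.8, -0.3, -6.8]
grip_width: 11.5
```

>>> send_rows([
  [[0,0,0,0,0,0,11],[0,0,0,0,0,0,13],[0,0,0,0,0,0,16],[0,0,0,0,0,0,24],[0,0,0,0,0,0,24]],
])

```text
t: 24.33
tool_pos: [616.1, 5.0, 26.5]
orientation: [[-0.761, -0.113, 0.639], [-0.086, 0.994, 0.073], [-0.643, 0.001, -0.766]]
contact_force: [-0.1, -0.1, 0.1]
grip_width: 24.1
```

```bash
python3 hd.py w13; python3 - <<'E'
from k import *
o=manip.get_obs(); print(o['tool_pos'],o['contact_force'].round(1),((o['tool_pos']-O)@X).round(1),((o['tool_pos']-O)@Y).round(1))
g=o['tool_pos']-19*o['orientation'][:,2]
R=toold(40); t=g+19*R[:,2]; print(ik(t,40),ik(t+55*X,40)); go(t,R,5)
E
```

```text
1425 rect [613.2   5.5] 52.8 11.5 mean [600.3   3.8  59.7] yaw 6.74 origin est [679.7  13.4] hood 37.2 0.8
[615.99343145   4.99789841  26.39306212] [-0.4  0.6 -0.1] -27.0 -0.2
(array([ -3.4,  18.9, -63.8, -42.2,   7.6]), 0.0) (array([ -2.1,  22.2, -56.2, -38.1,   6.7]), 0.0)
at [616.    5.   26.4] d [2.3 0.3 2.3] rv [ 0.019 -0.173  0.001] min rows 2 | per row 5 [0.46, 0.06, 0.47] [0.0038, -0.0346, 0.0003] j [ -3.  14. -54. -18.   6.  -7.]
```

>>> send_rows([
  [[0.5,0.1,0.5,0.0038,-0.0346,0,24],[0.5,0.1,0.5,0.0038,-0.0346,0,24],[0.5,0.1,0.5,0.0038,-0.0346,0,24],[0.5,0.1,0.5,0.0038,-0.0346,0,24],[0.5,0.1,0.5,0.0038,-0.0346,0,24]],
])

```text
t: 24.8
tool_pos: [618.3, 5.5, 29.1]
orientation: [[-0.637, -0.114, 0.762], [-0.073, 0.994, 0.087], [-0.767, -0.0, -0.641]]
contact_force: [1.1, 0.6, 0.9]
grip_width: 23.9
```

>>> send_rows([
  [[0,0,0,0,0,0,16],[0,0,0,0,0,0,12],[0,0,0,0,0,0,10],[0,0,0,0,0,0,8],[0,0,0,0,0,0,8]],
], force=45)

```text
t: 25.22
tool_pos: [618.0, 5.5, 28.3]
orientation: [[-0.64, -0.114, 0.76], [-0.073, 0.994, 0.087], [-0.765, 0.0, -0.644]]
contact_force: [-0.6, -0.9, -6.9]
grip_width: 11.8
```

>>> send_rows([
  [[0,0,0.6,0,0,0,8],[0,0,0.6,0,0,0,8],[0,0,0.6,0,0,0,8],[0,0,0.6,0,0,0,8],[0,0,0,0,0,0,8]],
])

```text
t: 25.63
tool_pos: [618.1, 5.5, 31.0]
orientation: [[-0.639, -0.114, 0.761], [-0.073, 0.994, 0.087], [-0.765, -0.0, -0.643]]
contact_force: [0.2, -0.2, -6.6]
grip_width: 11.5
```

>>> send_rows([
  [[3,0.3,0,0,0,0,8],[5,0.6,0,0,0,0,8],[6,0.7,0,0,0,0,8],[6,0.7,0,0,0,0,8],[6,0.7,0,0,0,0,8]],
])

```text
t: 26.05
tool_pos: [645.0, 8.6, 30.9]
orientation: [[-0.639, -0.114, 0.761], [-0.073, 0.994, 0.087], [-0.766, -0.0, -0.643]]
contact_force: [0.1, -0.1, -6.3]
grip_width: 11.8
```

>>> send_rows([
  [[6,0.7,0,0,0,0,8],[6,0.7,0,0,0,0,8],[6,0.7,0,0,0,0,8],[5,0.5,0,0,0,0,8],[2,0.2,0,0,0,0,8]],
])

```text
t: 26.47
tool_pos: [670.0, 11.4, 31.1]
orientation: [[-0.639, -0.114, 0.761], [-0.073, 0.994, 0.087], [-0.766, -0.0, -0.643]]
contact_force: [0.2, -0.9, -6.3]
grip_width: 11.6
```

```bash
python3 hd.py w14; python3 - <<'E'
from k import *
o=manip.get_obs(); print(o['tool_pos'],o['contact_force'].round(1),((o['tool_pos']-O)@X).round(1),((o['tool_pos']-O)@Y).round(1))
im=snap('top','t14')[0]; cv2.imwrite('pics/t14c.png',cv2.resize(im[110:270,200:430,::-1],None,fx=3.4,fy=3.4,interpolation=2))
E
python3 lip.py t14
```

```text
1131 rect [576.9  -1.5] 138.1 11.7 mean [639.5   8.4  60. ] yaw 6.56 origin est [643.5   6.2] hood 0.4 -2.2
[669.9188466   11.38378869  31.01881666] [ 0.8 -0.5 -6.5] 27.3 -0.1
t14 1136 slab top [622.6   6.4 207. ]
```

View pics/t14c.png

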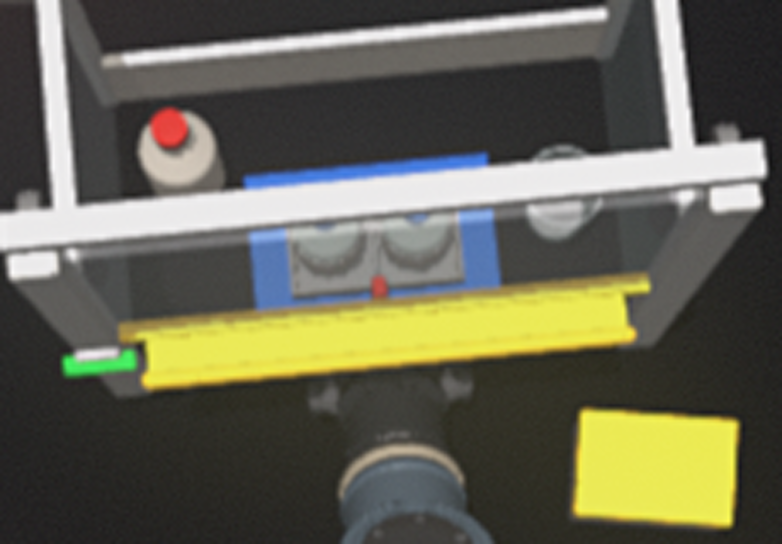

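```bash
python3 - <<'E'
from h import *
c=lambda u,v,z:px('t14',200+u/3.4,110+v/3.4,z=z)
hh=lambda p:(((p-O)@X).round(1),((p-O)@Y).round(1))
for n,u,v,z in(('tray rl',293,298,24),('tray rr',466,279,24),('mat bl',246,178,0),('mat br',487,153,0),('mat l at front',257,305,0),('mat r front',499,287,0)): print(n,hh(c(u,v,z)))
E
```

```text
tray rl (np.float64(49.9), np.float64(70.0))
tray rr (np.float64(51.8), np.float64(-70.2))
mat bl (np.float64(158.6), np.float64(99.9))
mat br (np.float64(160.1), np.float64(-99.7))
mat l at front (np.float64(51.9), np.float64(100.4))
mat r front (np.float64(47.5), np.float64(-97.9))
```

>>> send_rows([
  [[0,0,-0.6,0,0,0,8],[0,0,-0.6,0,0,0,8],[0,0,-0.6,0,0,0,8],[0,0,-0.5,0,0,0,8],[0,0,-0.3,0,0,0,8]],
])

```text
t: 26.98
tool_pos: [668.9, 11.3, 28.1]
orientation: [[-0.64, -0.113, 0.76], [-0.073, 0.994, 0.087], [-0.765, 0.0, -0.644]]
contact_force: [-0.3, 0.4, -6.1]
grip_width: 11.4
```

>>> send_rows([
  [[0,0,0,0,0,0,11],[0,0,0,0,0,0,13],[0,0,0,0,0,0,16],[0,0,0,0,0,0,24],[0,0,0,0,0,0,26]],
])

```text
t: 27.4
tool_pos: [669.6, 11.3, 28.9]
orientation: [[-0.638, -0.114, 0.761], [-0.073, 0.994, 0.087], [-0.766, -0.0, -0.642]]
contact_force: [0.4, 0.5, -0.9]
grip_width: 26.0
```

```bash
python3 hd.py w15; python3 - <<'E'
from k import *
o=manip.get_obs(); print(o['tool_pos'],o['contact_force'].round(1),o['grip_width'])
z=o['orientation'][:,2]
for s in (30,60,90,120): print(s,(o['tool_pos']-s*z).round(1),ik(o['tool_pos']-s*z,40))
print(ik(H(-80,0,125),48))
E
```

```text
627 rect [575.9  -1.7] 136.8 11.3 mean [636.8   8.1  58.2] yaw 6.59 origin est [642.4   6. ] hood -0.6 -2.3
[669.49272115  11.29014494  28.74619317] [0.  0.6 0.1] 25.889875725498324
30 [646.7   8.7  48. ] (array([ -2.7,  17.3, -59.1, -36. ,   7.1]), 0.0)
60 [623.8   6.1  67.3] (array([ -3.2,  12.2, -61.2, -33. ,   7.5]), 0.0)
90 [601.    3.5  86.6] (array([ -3.8,   6.8, -63. , -29.3,   8. ]), 0.0)
120 [578.2   0.9 105.9] (array([ -4.5,   1.1, -64.3, -24.9,   8.5]), 0.0)
(array([ -4.1,  -4.4, -55.4,  -2.5,   7.1]), 0.0)
```

>>> send_rows([
  [[-6.1,-0.7,5.1,0,0,0,26],[-9.1,-1,7.7,0,0,0,26],[-12.2,-1.4,10.3,0,0,0,26],[-12.2,-1.4,10.3,0,0,0,26],[-12.2,-1.4,10.3,0,0,0,26]],
])

```text
t: 27.87
tool_pos: [616.2, 5.3, 72.4]
orientation: [[-0.639, -0.114, 0.76], [-0.073, 0.994, 0.087], [-0.765, 0.0, -0.644]]
contact_force: [-0.7, -0.2, -0.1]
grip_width: 26.0
```

>>> send_rows([
  [[-12.2,-1.4,9,0,0,0,26],[-12.2,-1.4,9,-0.003,0.026,0,26],[-12.2,-1.4,9,-0.003,0.026,0,26],[-12.2,-1.4,9,-0.003,0.026,0,26],[-12.2,-1.4,9,-0.003,0.026,0,26]],
])

```text
t: 28.28
tool_pos: [554.9, -1.6, 117.6]
orientation: [[-0.716, -0.114, 0.689], [-0.082, 0.994, 0.079], [-0.693, -0.0, -0.721]]
contact_force: [-0.5, -0.1, 0.3]
grip_width: 25.9
```

>>> send_rows([
  [[-12,-1.4,10,-0.008,0.07,0,26],[-12,-1.4,10,-0.008,0.07,0,26],[-12,-1.4,10,-0.008,0.07,0,26],[-12,-1.4,10,-0.008,0.07,0,26],[-12,-1.4,10,-0.008,0.07,0,26]],
])

```text
t: 28.7
tool_pos: [499.3, -8.3, 164.7]
orientation: [[-0.901, -0.113, 0.419], [-0.103, 0.994, 0.048], [-0.421, -0.0, -0.907]]
contact_force: [0.2, -0.7, -1.0]
grip_width: 25.6
```

```bash
python3 - <<'E'
from k import *
o=manip.get_obs(); print(o['tool_pos'],o['contact_force'].round(1))
im=snap('top','t16')[0]; im2=snap('scene','s16')[0]
a=cv2.resize(im[100:300,200:440],(480,400),interpolation=2); b=cv2.resize(im2[180:340,190:318],(320,400),interpolation=2)
cv2.imwrite('pics/f.png',np.hstack([a,b])[...,::-1])
P=cloud('t16');hsv=cv2.cvtColor(im,cv2.COLOR_RGB2HSV)
P0=cloud('top0'); 
g=lambda n,u0,v0,u1,v1,zl,zh:[print(t,n,np.median(C[v0:v1,u0:u1].reshape(-1,3)[(C[v0:v1,u0:u1,2].ravel()>zl)&(C[v0:v1,u0:u1,2].ravel()<zh)],0).round(1)) for t,C in(('0',P0),('f',P))]
g('tip',360,225,425,270,60,75); g('wash',235,140,270,170,100,160); g('teal',268,310,300,342,60,130)
E
python3 lip.py t16
```

```text
[499.28130289  -8.28456309 164.73758497] [ 0.2 -0.7 -1. ]
0 tip [ 549.1 -200.6   67.2]
f tip [ 548.9 -200.7   67.3]
0 wash [781.4 170.6 116.4]
f wash [782.2 170.4 116.5]
0 teal [342.8  78.3  87.4]
f teal [343.4  81.2  88.6]
t16 1111 slab top [623.2   6.3 207. ]
```

View pics/f.png

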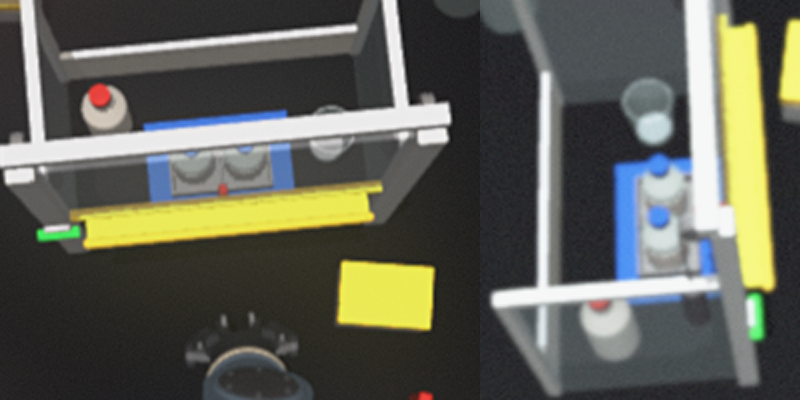

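```bash
python3 - <<'E'
from h import *
c=lambda u,v,z:px('t16',200+u/2,100+v/2,z=z)
for n,u,v in(('rl',173,195),('rr',271,186)): p=c(u,v,22); print(n,((p-O)@X).round(1),((p-O)@Y).round(1))
print(manip.get_obs()['qvel'].round(2)); print(manip.close_job())
E
```

```text
rl 50.6 69.1
rr 50.0 -65.8
[ -0.19   0.39  -6.84 -12.71   1.06   0.17]
the job is handed in; nothing more can be done
None
```

I raised the sash to the green mark, then carried the tray with both bottles in under it and set it down on the blue mat. The job is handed in, at about 29 s of the 72 s allowed. The interface gives no verdict.

**Last checks**
- **Sash:** in the wrist camera the lip's underside was at about 197.5 mm and the mark's centre at about 197.8 mm. The top camera gave the same lip height just after the tray was picked up and after the arm withdrew.
- **Tray:** its rear corners are at hood x ≈ 50 mm and y ≈ +69 and −66 to −70 mm. That puts its centre at about (90, 0) on the mat, square to within about 1°, with the handle towards the robot. The bottles look upright.
- **Other things:** the tip box and wash bottle are where they started, to within 1 mm. The turquoise bottle read 3 mm different in y. I put that down to the arm partly hiding it, but did not look again. The beaker was only checked by eye, and the spare bottles were not checked.

**What did not go to plan**
- On the first approach the arm ran into a joint limit. The fingers landed on the lip with roughly 19 N in all and pushed the sash down about 17 mm before I raised it.
- While I slid the tray forward in front of the station, the wrist force briefly reached about 36 N. I think the tray was being pressed into the bench, so I carried it slightly lifted from there on.
- The arm still had a little residual motion when I handed in (up to 13°/s in one joint), but it was clear of everything.
- One handle reading by the wrist camera near the end was wrong, because the image code picked up other red pixels. I left it out and used the top camera instead.

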